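# Bring the case carrier to the check station and show the inside of the case front

## Task

Push the carrier along its rail, to the robot's left, until it clicks into the detent at the check station, with both case parts still standing in it. Then draw the calculator case front (the part with the display window and key openings, not the plain closed case back) up out of its slot and tip it at least halfway from upright to flat, with the hollow ribbed inner side (the side that faces the robot at first) turned up to the ceiling light. Finish while still holding it still in the gripper like that, its middle at least 20 cm above the table; leave the carrier in the detent, the case back in its slot and everything else on the table where it is.

Things in the scene. Friction and masses are not known exactly. Their poses are not given: they have to be found in the camera images.
- front_center (a point): centre of the white calculator case front, 12 mm thick (x), 70 wide (y), 120 tall (z, up at the start), loose, about 130 g; window and key openings in its middle. Its top 30 mm is a solid band: pinch it from above across the 12 mm. x points out of the hollow inner side, towards the robot at the start. It stands 26 mm deep in a carrier slot, 1 mm play each side; its foot is 60 mm below this point
- back_center (a point): centre of the case back: a plain closed white plastic slab 12 x 70 x 98 mm (thick, wide, tall), loose, in the carrier's other slot; which of the two slots holds which part varies. It stays in its slot
- carrier_mid (a point): middle of the carrier's top face, 42 mm above the table: an aluminium plate 100 mm across the rail (x), 250 mm along it (y, the way to push). It slides only along y, with 1 to 2 N of friction, and stays where left. Two slots in line along the rail, 38 mm behind and 60 mm ahead of this point, with grey walls 26 mm high; the parts in them stand parallel to the rail
- post_top (a point): centre of the top of the carrier's push post: an upright steel pin, 16 mm in diameter, 75 mm tall above the plate (top 117 mm above the table), 112 mm behind the middle of the carrier on the rail's centre line; its rear side is free to be pushed anywhere over its height
- station (a point): where carrier_mid is when the carrier sits in the check station's detent. y: along the rail, the way to push; x: across it, away from the robot. Marked by two steel posts 12 mm thick, 45 tall, 68 mm either side of the centre line. A spring ball resists with a few N about 15 mm before and after, and draws the carrier in when within about 5 mm. Pushed past, it can be pushed back
- rail: the fixed rail slide, two steel bars, 660 mm long along its y, 82 mm wide, 24 mm high; origin at the middle of its underside, 100 mm before the station. It runs across in front of the robot, turned by up to 12 degrees. The carrier starts 175 to 245 mm before the station
- boards: stack of three green circuit boards, 70 x 120 mm, 34 mm high, lying beyond the rail. Bystander; origin at its underside
- lens: smoky display lens, 34 x 85 x 5 mm, lying beyond the rail, left of the boards. Bystander; origin at its underside
- bracket: silver aluminium foot bracket, 72 x 90 mm, 30 mm high, beyond the rail. Bystander; origin at its underside
There are look-alikes about, which are no part of the job. Leave any turquoise or yellow look-alike of the part that bears front_center alone.

How it is judged (in metres and radians):
On the way, in this order (a step that is already met when the one before it is completed fails the run):
1. the carrier sits in the station detent (within 6 mm) with the case front still down in its slot (y of carrier_mid in the frame of station between -0.006 and 0.006 m and z of front_center in the frame of carrier_mid below 0.066 m), for 0.3 s.
2. the case front is drawn up clear of its slot, off the carrier, in the fingers (z of front_center in the frame of carrier_mid above 0.092 m and contact force between front and carrier below 0.1 N and contact force between front and the fingers above 0.5 N), for 0.2 s.
At the end, for the whole second after the job is handed in: The case front is held still in the fingers and by nothing else, its centre more than 190 mm above the table, its inner side facing up within 55 degrees of straight up; the carrier is within 6 mm of the detent and the case back is down in its slot (height (world z) of front_center above 0.19 m and angle between front_center's own x axis and vertical below 0.96 rad and contact force between front and the fingers above 0.5 N and contact force between front and carrier below 0.1 N and contact force between front and back below 0.1 N and linear speed of front below 0.05 m/s and angular speed of front below 0.3 rad/s and y of carrier_mid in the frame of station between -0.006 and 0.006 m and z of back_center in the frame of carrier_mid below 0.06 m); the arm keeps its last pose, push and grip.
It fails at once if the case back is lifted out of its slot (z of back_center in the frame of carrier_mid above 0.065 m).
It fails at once if boards pushed about (more than 30 mm) (distance of boards from where it was at the start of the episode above 0.03 m).
It fails at once if lens pushed about (more than 30 mm) (distance of lens from where it was at the start of the episode above 0.03 m).
It fails at once if bracket pushed about (more than 30 mm) (distance of bracket from where it was at the start of the episode above 0.03 m).
It also fails if it takes over 58 s, if anything falls off the work surface, if the arm or the gripper's body presses on something with over 40 N, if the wrist force passes 120 N, or if a joint passes its speed limit or range.

## Robot

A 6-joint arm with a two-finger parallel gripper is mounted at the origin on the work surface. World frame = base frame: x ahead of the robot, y to its left, z up, the work surface at z = 0. Lengths are in mm, angles in rad, forces in N, time in s.
With the tool pointing down it reaches from about 400 to 825 mm from the base axis. Payload 7 kg.
Tool frame: the origin (TCP) lies between the finger pads; the fingertips stand ahead of it and the grasp point (between the pads) lies 8 mm behind it (robot.tip_reach is the z of the fingertips in the tool frame, in mm); z points along the fingers, x is the direction in which the jaws open and shut, and the axes are right-handed (so a half turn about z gives the same grasp; the last joint's range is limited). The gripper opens to 88 mm and grips with 3 to 60 N. Pads are 19 mm wide; open, the fingers measure 130 mm over their backs; the gripper's body (78 mm by 193 mm) begins 47 mm behind the grasp point.
Start: joints at [-0.994, 0.359, 0.012, 0, -1.224, -0.288], TCP at [192.215, -647.031, 212.961] pointing down, gripper open.
Joint ranges: [-3.07, 3.07], [-1.43, 2.12], [-1.02, 1.25], [-3.03, 1.67], [-3.05, -0], [-3.03, 3.03]. Speed limits (rad/s): [2.39, 2.39, 3.01, 3.14, 3.14, 3.14].

## Interface

Orientations are given as a unit quaternion [x, y, z, w].
In Python, from rig import sense, get_image, order, robot gives the robot as it stands.
- The arm moves only by the tool move_arm, never from a script. Its argument "increments" is a list of rows, each a list of 4 numbers: the shift along the tool's x, y, z in m, then the turn about the tool's z in rad. In form: [[x, y, z, roll], ...]. A call has exactly 10 rows; each row is the pose to reach, as a shift and turn from the pose measured when the call began, along the tool's axes at that moment; what a row does not reach only later rows make up. A row lasts 1/10 s, in which the tool goes at most 50 mm and 8.59 degrees, less where a joint would pass 70% of its speed; a pose out of reach is approached as far as the arm can. A call with a gripper value outside its range is refused whole. "claw" is the opening in per cent of the stroke, from 0 (shut) to 100 (fully open), set as the call begins (left out, the last holds). The fingers move at their own pace and stop on an object; "force" is the grip in N (left out, the last holds). Time passes only in rows, so rows that repeat a pose let the fingers close, or fill a call up. It gives the time, the measured TCP pose, the force and the opening at its end, in the units of the state.
- sense(): the state, without advancing time (a new reading comes with each control period).
- get_image(name): name is "scene" or "top" or "wrist"; returns a dict with "frame" (480x640x3 uint8, blue, green, red), "fx", "fy", "cx", "cy" (pixels), "T" (4x4, takes a point from camera to world coordinates). Camera axes: x right, y down, z forward; pixel columns grow to the right and rows downward; lengths in mm; the calibration is good to about 2 mm. A picture is of the moment at which its call begins. There is no depth.
- order.job_done(): hands the job in, once; it reports no verdict.
The state is a dict: "clock": time; "joints": joint angles; "joint_velocities": joint speeds; "tau": joint torques, N m; "ee_pos": TCP position; "eef_rot": TCP orientation; "wrist_force": force on the tool from outside, world axes, zero at the start; "wrist_torque": the same for the moment, N m; "finger_gap": opening from 0.0 (shut) to 1.0 (fully open).
Only numpy, scipy, OpenCV 4.12 (cv2) and the standard library are available. Lean on these libraries where they do the work, as an engineer would, in place of code of your own. Each camera call takes 0.05 s, during which the arm holds its last target.

## Working session

There is one attempt and no reset: what is moved stays moved. The work goes in short steps, Python scripts to look and compute and a tool call to move; the robot and the scene stay as the last step left them, time stands still between calls to the robot, and variables do not carry over. Pictures are saved under pics/ and viewed, and the job is handed in when it is done.

Besides the shell and the picture viewer there is one more tool, called as name([rows], argument=value, ...), one row to a line, values as JSON. move_arm: Moves the arm, as the interface text tells. Its arguments: {"type":"object","properties":{"increments":{"type":"array","items":{"type":"array","items":{"type":"number"}}},"claw":{"type":"number"},"force":{"type":"number"}},"required":["increments"]}

```bash
ls; mkdir -p pics
python3 - <<'E'
from rig import sense,get_image,order,robot
import cv2,numpy as np
s=sense(); print(s); print([a for a in dir(robot) if a[0]!='_'], robot.tip_reach)
import pickle
d={}
for n in("scene","top","wrist"):
    g=get_image(n); d[n]=g; cv2.imwrite(f"pics/{n}0.png",g["frame"]); print(n,g["fx"],g["fy"],g["cx"],g["cy"],np.round(g["T"],3).tolist())
pickle.dump(d,open("d0.pkl","wb"))
E
```

```text
pics
{'clock': 0.0, 'joints': array([-9.93878255e-01,  3.59410064e-01,  1.10508700e-02, -3.51014705e-04,
       -1.22412552e+00, -2.88097479e-01]), 'joint_velocities': array([-0.00097804,  0.00035472, -0.00214795, -0.00059576,  0.00030099,
       -0.00035877]), 'tau': array([-4.83529238e-04, -5.82722819e+01,  2.93050146e+01,  6.99730173e+00,
        7.02512145e-03, -1.83269685e-04]), 'ee_pos': array([ 192.07094291, -646.54644331,  212.00410425]), 'eef_rot': array([ 5.98035199e-01,  8.01469376e-01,  4.46609522e-04, -7.35139120e-04]), 'wrist_force': array([0.51283742, 0.53732782, 0.3340355 ]), 'wrist_torque': array([ 0.00027059, -0.02487974,  0.03869044]), 'finger_gap': 1.0028308041993557}
['IKError', 'tip_reach'] 11.0
scene 530.7426953496113 530.7426953496113 322.1881229468993 237.21153056682212 [[-0.797, 0.432, -0.422, 926.285], [0.603, 0.552, -0.576, 455.17], [-0.016, -0.713, -0.701, 718.741], [0.0, 0.0, 0.0, 1.0]]
top 476.6844088856829 476.6844088856829 318.9495016180554 244.87907089324403 [[0.013, -0.99, 0.144, 448.81], [-1.0, -0.017, -0.026, -17.495], [0.028, -0.144, -0.989, 931.189], [0.0, 0.0, 0.0, 1.0]]
wrist 397.31652251732504 397.31652251732504 321.0870954927083 236.26542415242432 [[-0.284, 0.92, 0.271, 118.485], [0.959, 0.272, 0.082, -669.041], [0.001, 0.283, -0.959, 383.642], [0.0, 0.0, 0.0, 1.0]]
```

View pics/scene0.png

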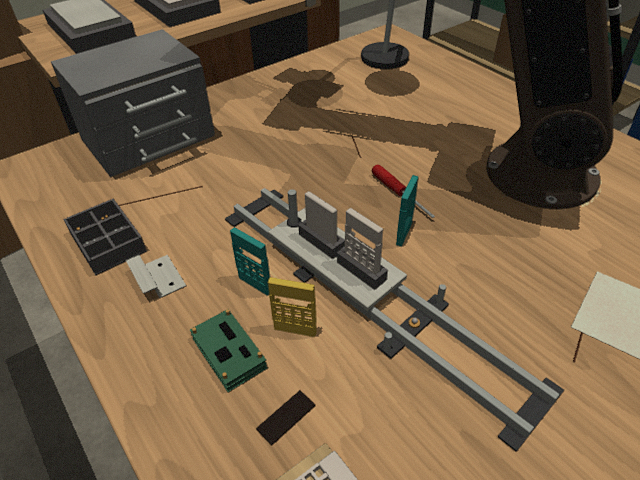

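View pics/top0.png

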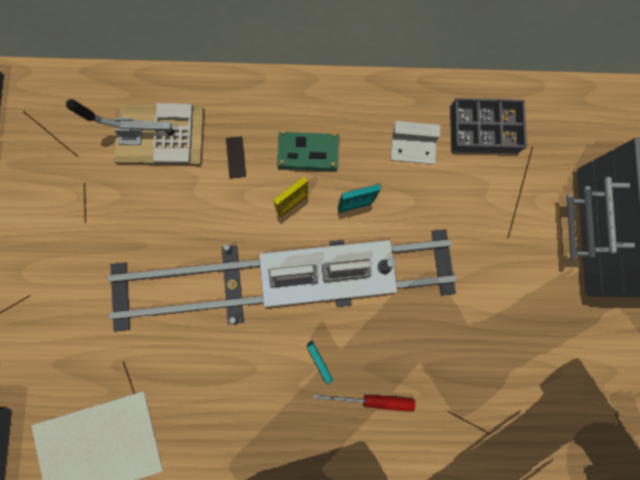

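View pics/wrist0.png

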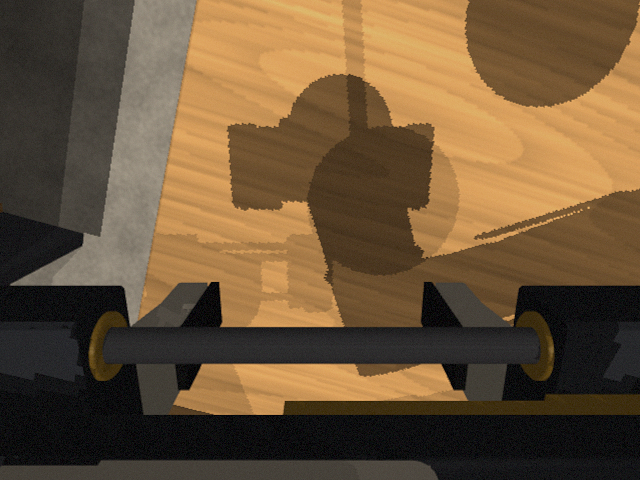

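Run:
```python
import cv2,pickle
d=pickle.load(open("d0.pkl","rb"))
a=d["top"]["frame"][220:345,90:470]
cv2.imwrite("pics/z1.png",cv2.resize(a,(798,262),interpolation=cv2.INTER_CUBIC))
a=d["top"]["frame"][225:320,215:405]
cv2.imwrite("pics/z2.png",cv2.resize(a,None,fx=4,fy=4,interpolation=cv2.INTER_CUBIC))
a=d["scene"]["frame"][170:370,225:465]
cv2.imwrite("pics/z3.png",cv2.resize(a,None,fx=3,fy=3,interpolation=cv2.INTER_CUBIC))
```

```text
(no output)
```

View pics/z2.png

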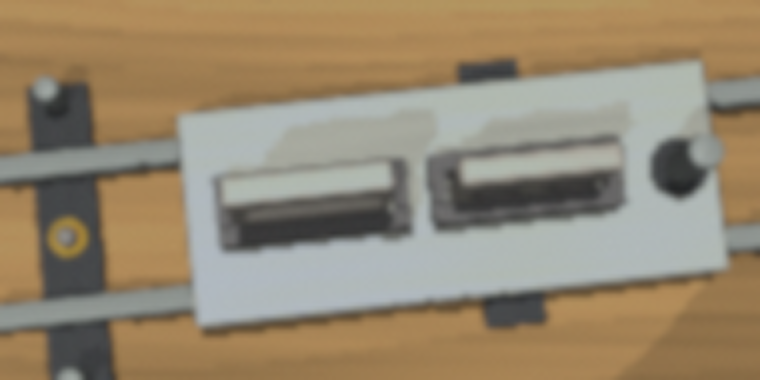

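View pics/z3.png

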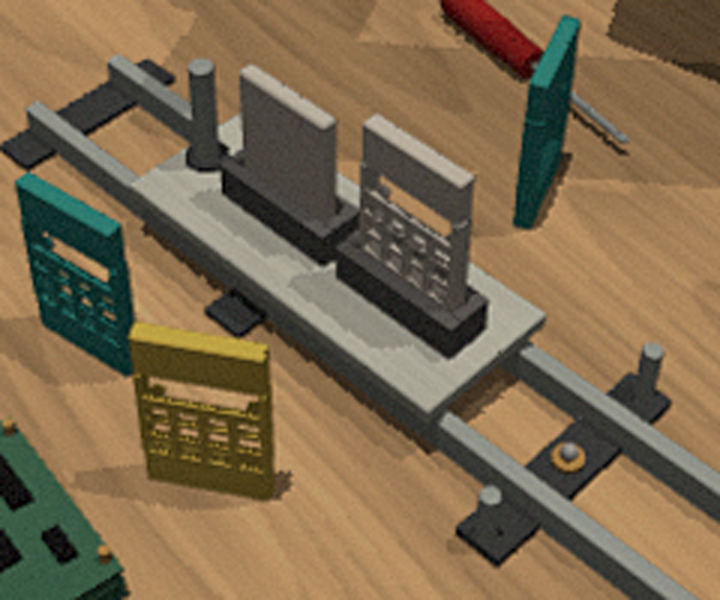

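View pics/z1.png

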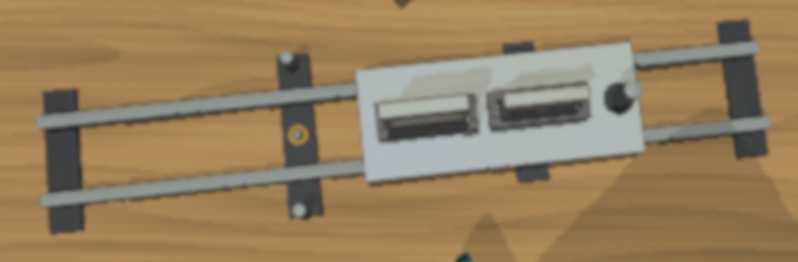

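```bash
cat > h.py <<'E'
import numpy as np,cv2
def ray(g,px):
    p=np.array([(px[0]-g["cx"])/g["fx"],(px[1]-g["cy"])/g["fy"],1.0]); T=np.asarray(g["T"]); return T[:3,3],T[:3,:3]@p
def onz(g,px,z):
    o,d=ray(g,px); return o+d*(z-o[2])/d[2]
def proj(g,P):
    T=np.asarray(g["T"]); c=T[:3,:3].T@(np.asarray(P,float)-T[:3,3]); return np.array([g["fx"]*c[0]/c[2]+g["cx"],g["fy"]*c[1]/c[2]+g["cy"]])
def tri(gs,pxs):
    A=np.zeros((3,3));b=np.zeros(3)
    for g,p in zip(gs,pxs):
        o,d=ray(g,p);d=d/np.linalg.norm(d);M=np.eye(3)-np.outer(d,d);A+=M;b+=M@o
    return np.linalg.solve(A,b)
E
python3 - <<'E'
import pickle
from h import *
d=pickle.load(open("d0.pkl","rb"));t=d["top"];s=d["scene"]
c=[onz(t,p,42)[:2] for p in((260,254.2),(389.7,240.5),(396.5,292.2),(265,307))]
m=np.mean(c,0);u=(c[0]+c[3]-c[1]-c[2])/2;L=np.linalg.norm(u);u/=L
n=np.array([u[1],-u[0]])
print("carrier",np.round(c,1),m,L,np.linalg.norm((c[0]+c[1]-c[2]-c[3])/2),"yaw of y-dir",np.degrees(np.arctan2(u[1],u[0])),u,n)
a=onz(t,(226.2,247),45)[:2];b=onz(t,(232,319),45)[:2]
st=(a+b)/2;print("station posts",a,b,np.linalg.norm(a-b),st, "ball@35",onz(t,(231.5,284.2),38))
print("scene posts",onz(s,(225+489/3,170+494/3),45),onz(s,(225+652/3,170+351/3),45))
print("dist along",(st-m)@u,"across",(st-m)@n)
for k in(-112,-38,60): print(k,m+u*k)
print("post top by cam",onz(t,(215+704/4,225+152/4),117), onz(s,(225+202/3,170+66/3),117))
print("front top",onz(t,(215+306/4,225+183/4),162),"back top",onz(t,(215+540/4,225+163/4),140))
for nm,z,ps in(("yel",120,((291,190),)),("teal",120,((360,190),)),("teal2",60,((318,362),))):
    for p in ps: print(nm,onz(t,p,z))
E
```

```text
carrier [[ 558.7   69.3]
 [ 588.8 -175.1]
 [ 491.3 -187. ]
 [ 460.7   57.1]] [524.90004078 -58.9139187 ] 246.09310963353397 98.46865032319275 yaw of y-dir 97.08792213558833 [-0.12339229  0.99235797] [0.99235797 0.12339229]
station posts [570.85415783 132.32144112] [438.15578187 116.39541089] 133.65065439624965 [504.50496985 124.35842601] ball@35 [502.06909016 120.85878078  38.        ]
scene posts [569.53239592 132.28407639  45.        ] [435.42627737 116.776059    45.        ]
dist along 184.3883666549088 across 2.3751834584507763
-112 [ 538.71997747 -170.05801144]
-38 [529.58894787 -96.6235216 ]
60 [517.49650326   0.62755955]
post top by cam [ 537.78810006 -163.68727417  117.        ] [ 536.6801891  -163.20882267  117.        ]
front top [517.75432453   6.01763481 162.        ] back top [529.58023878 -90.71753344 140.        ]
yel [662.86943455  11.12930431 120.        ]
teal [ 665.3010879  -109.70791057  120.        ]
teal2 [364.4580019  -41.48257957  60.        ]
```

Run:
```python
import pickle
from h import *
d=pickle.load(open("d0.pkl","rb"));t=d["top"];s=d["scene"]
S=lambda x,y:(225+x/3,170+y/3)
Z=lambda x,y:(215+x/4,225+y/4)
for n,a,b in(("near+y",Z(200,328),S(544,320)),("far+y",Z(180,117),S(430,412)),("far-y",Z(699,62),S(130,184)),("post",Z(704,152),S(202,66)),("frontTopFarR",Z(220,205),S(471,188)),
 ("stA",Z(45,88),S(489,494))):
    P=tri((t,s),(a,b)); print(n,P, proj(t,P)-a,proj(s,P)-b)
# red/dark: predicted for assumed mid
```

```text
near+y [460.39470198  58.10196724  35.51024759] [-0.25027562  0.22909578] [-0.36873008 -0.02786033]
far+y [557.67015936  70.53119142  40.55945268] [-0.61381886  0.57839837] [-0.97923304 -0.11145333]
far-y [ 588.33229081 -174.71171547   42.26415224] [-0.21161703  0.23606599] [-0.31904615 -0.06524418]
post [ 537.31536933 -163.21884981  117.45746547] [-0.22091025  0.24056688] [-0.31152034 -0.06051656]
frontTopFarR [509.06299517  40.72913925 155.29817728] [ 0.12595771 -0.11949624] [0.18418144 0.01609074]
stA [570.38855322 132.41108151  45.97226001] [-0.19401204  0.17381429] [-0.31757363 -0.03230146]
```

```bash
cat >> h.py <<'E'
from scipy.spatial.transform import Rotation as R
U=np.array([-0.1234,0.9924]);N=np.array([0.9924,0.1234])
def inc(s,target,xdir=None):
    M=R.from_quat(s["eef_rot"]).as_matrix(); v=M.T@(np.asarray(target,float)-s["ee_pos"])/1000
    r=None
    if xdir is not None:
        l=M.T@np.array([xdir[0],xdir[1],0.]); r=np.arctan2(l[1],l[0])
    return np.round(v,4),None if r is None else round(r,4)
E
python3 - <<'E'
import pickle
from h import *
from rig import sense
s=sense()
for p in((330,-400,212),(543,-208,190)): print(inc(s,p,-N))
d=pickle.load(open("d0.pkl","rb"));t=d["top"]
for p in((570,200),(572,258),(585,300),(640,300)): print(onz(t,p,0),onz(t,p,200))
print("postbase",onz(t,(215+680/4,225+168/4),45))
E
```

```text
(array([0.1972, 0.2024, 0.0004]), np.float64(-1.4058))
(array([0.3206, 0.4613, 0.0226]), np.float64(-1.4058))
[ 685.04577793 -551.46295215    0.        ] [ 634.3072048 -436.7777991  200.       ]
[ 566.2961576  -547.90512466    0.        ] [ 541.06252124 -433.98411861  200.        ]
[ 483.21261038 -568.5526647     0.        ] [ 475.82358365 -450.19699855  200.        ]
[ 484.70254221 -679.19617094    0.        ] [ 476.99350927 -537.07659192  200.        ]
postbase [ 537.94449306 -165.25015305   45.        ]
```

move_arm([
  [0.028,0.029,0,-0.14],
  [0.056,0.058,0,-0.28],
  [0.084,0.087,0,-0.42],
  [0.112,0.116,0,-0.56],
  [0.14,0.145,0,-0.7],
  [0.168,0.174,0,-0.84],
  [0.197,0.202,0,-0.98],
  [0.215,0.24,0.003,-1.12],
  [0.233,0.279,0.007,-1.26],
  [0.25,0.315,0.01,-1.4],
], claw=0, force=20)

```text
clock: 1.15
ee_pos: [423.9, -315.8, 202.5]
eef_rot: [-0.062, 0.998, 0.001, -0.0]
wrist_force: [0.1, -1.4, -0.9]
finger_gap: 0.154
```

Run:
```python
from h import *
from rig import sense
s=sense();print(s["ee_pos"],s["joints"],s["finger_gap"])
for p in((543,-208,190),(543,-208,102),): print(inc(s,p,-N))
```

```text
[ 423.87607053 -315.7744282   202.54512142] [-0.26978241  0.12553524 -0.32356563 -0.00118889 -1.1220748   0.39429396] 0.15390096705100748
(array([-0.1315,  0.0922,  0.0127]), np.float64(0.0003))
(array([-0.1315,  0.0921,  0.1007]), np.float64(0.0003))
```

move_arm([
  [-0.03,0.02,0.005,0],
  [-0.06,0.04,0.01,0],
  [-0.09,0.06,0.013,0],
  [-0.12,0.08,0.02,0],
  [-0.1315,0.092,0.04,0],
  [-0.1315,0.092,0.06,0],
  [-0.1315,0.092,0.08,0],
  [-0.1315,0.092,0.1,0],
  [-0.1315,0.092,0.1,0],
  [-0.1315,0.092,0.1,0],
])

```text
clock: 2.15
ee_pos: [542.9, -208.2, 102.8]
eef_rot: [-0.062, 0.998, 0.0, -0.0]
wrist_force: [0.3, -0.5, -0.1]
finger_gap: 0.006
```

Run:
```python
from h import *
from rig import sense,get_image
import cv2
s=sense();print(s["ee_pos"],s["wrist_force"],s["finger_gap"])
g=get_image("top");cv2.imwrite("pics/top1.png",g["frame"][180:400,200:500].repeat(2,0).repeat(2,1))
g=get_image("wrist");cv2.imwrite("pics/wrist1.png",g["frame"])
```

```text
[ 542.92969286 -208.23077396  102.81252707] [ 0.30088987 -0.54845749 -0.09149378] 0.005858050064094655
```

View pics/top1.png

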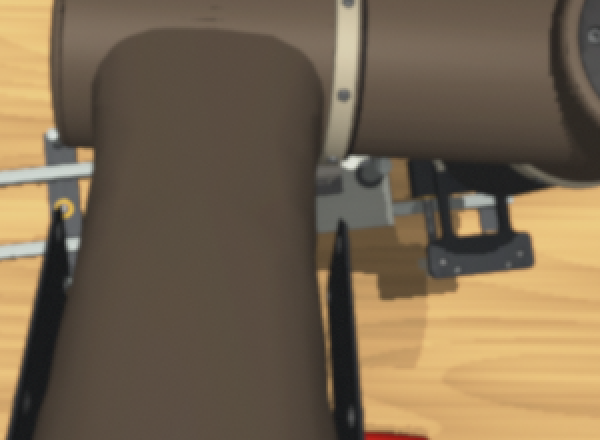

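View pics/wrist1.png

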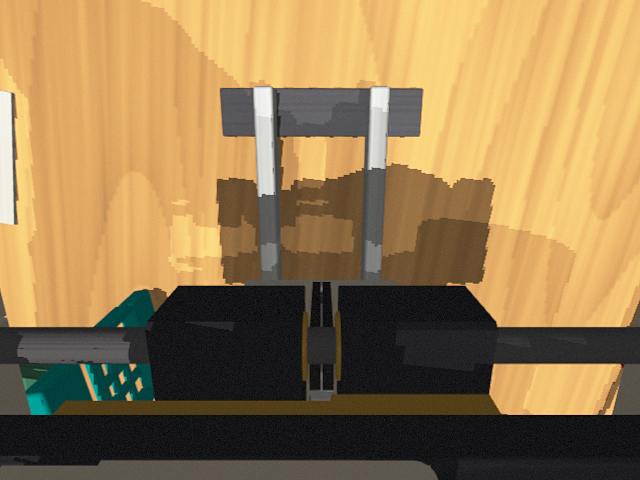

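move_arm([
  [0,0.01,0,0],
  [0,0.02,0,0],
  [0,0.025,0,0],
  [0,0.03,0,0],
  [0,0.04,0,0],
  [0,0.052,0,0],
  [0,0.064,0,0],
  [0,0.076,0,0],
  [0,0.088,0,0],
  [0,0.1,0,0],
])

```text
clock: 3.25
ee_pos: [531.4, -108.1, 104.1]
eef_rot: [-0.062, 0.998, 0.0, 0.001]
wrist_force: [-0.2, -1.3, 0.5]
finger_gap: 0.001
```

move_arm([
  [0,0.012,0,0],
  [0,0.024,0,0],
  [0,0.036,0,0],
  [0,0.048,0,0],
  [0,0.06,0,0],
  [0,0.068,0,0],
  [0,0.074,0,0],
  [0,0.079,0,0],
  [0,0.082,0,0],
  [0,0.084,0,0],
])

```text
clock: 4.25
ee_pos: [520.9, -24.6, 104.1]
eef_rot: [-0.062, 0.998, 0.0, 0.001]
wrist_force: [-0.2, -1.7, 1.4]
finger_gap: 0.004
```

Run:
```python
from h import *
from rig import sense,get_image
import cv2
s=sense();print(s["ee_pos"],s["wrist_force"],s["finger_gap"], (s["ee_pos"][:2]-[542.9,-208.2])@U,(s["ee_pos"][:2]-[542.9,-208.2])@N)
g=get_image("top");cv2.imwrite("pics/top2.png",g["frame"])
g=get_image("scene");cv2.imwrite("pics/scene2.png",g["frame"])
```

```text
[520.90428219 -24.63256258 104.10380951] [-0.24880249 -1.65973363  1.40121315] 0.004337355568894137 184.88659647250367 0.8236714196050281
```

View pics/scene2.png

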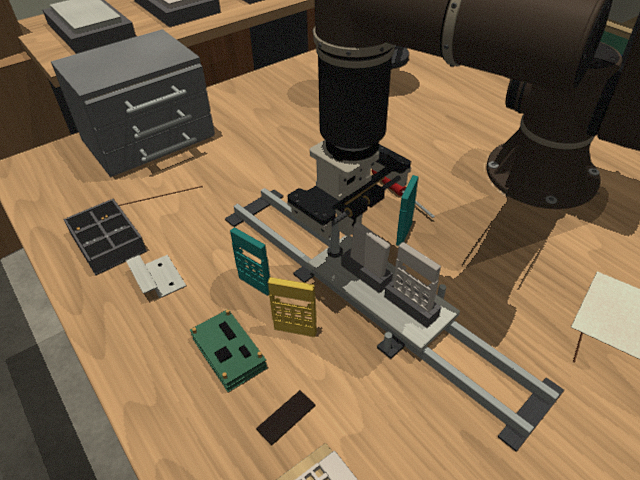

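View pics/top2.png

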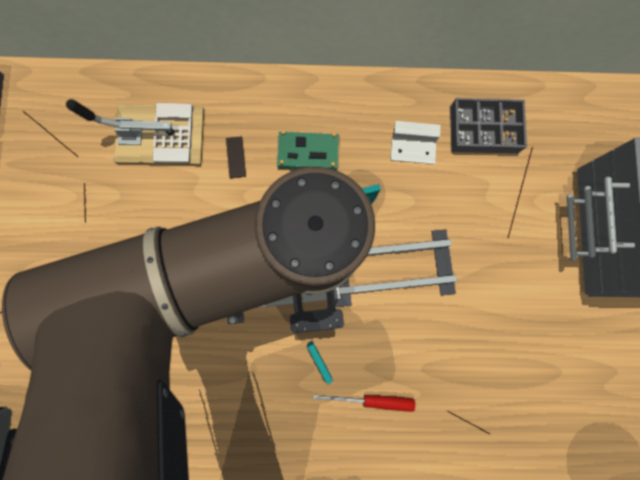

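move_arm([
  [0,0.002,0,0],
  [0,0.004,0,0],
  [0,0.006,0,0],
  [0,0.008,0,0],
  [0,0.01,0,0],
  [0,0.011,0,0],
  [0,0.012,0,0],
  [0,0.013,0,0],
  [0,0.014,0,0],
  [0,0.015,0,0],
])

```text
clock: 5.35
ee_pos: [518.9, -9.7, 104.0]
eef_rot: [-0.062, 0.998, 0.0, 0.001]
wrist_force: [1.2, -0.7, 0.8]
finger_gap: 0.009
```

```bash
cat > look.py <<'E'
import sys
from h import *
from rig import sense,get_image
s=sense();print(s["clock"],s["ee_pos"],s["wrist_force"],s["finger_gap"], (s["ee_pos"][:2]-[542.9,-208.2])@U)
g=get_image("scene");cv2.imwrite("pics/s_%s.png"%sys.argv[1],cv2.resize(g["frame"][180:380,270:510],None,fx=3,fy=3,interpolation=cv2.INTER_CUBIC))
E
python3 look.py 3
```

```text
5.35 [518.94851348  -9.71133774 104.01210752] [ 1.22817448 -0.71896829  0.78851312] 0.00939193183299509 199.93576186643097
```

View pics/s_3.png

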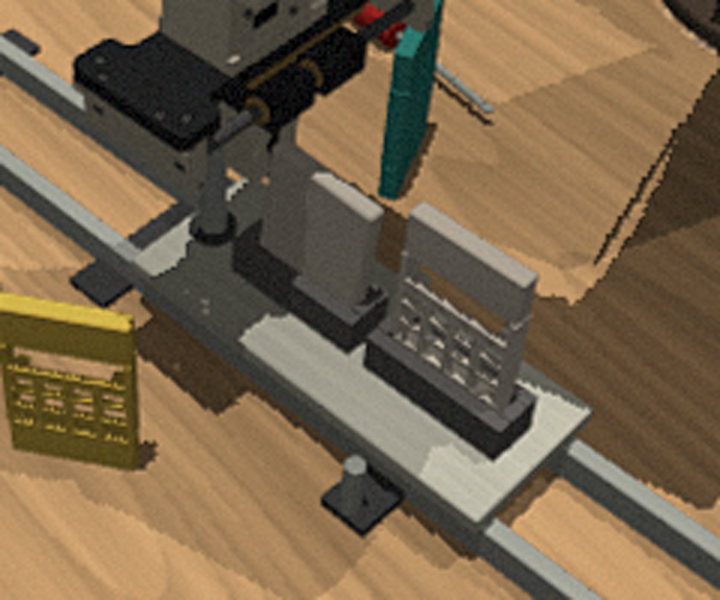

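```bash
cat > carr.py <<'E'
import pickle,sys
from h import *
d=pickle.load(open("d0.pkl","rb"));s=d["scene"]
S=lambda x,y:(225+x/3,170+y/3)
S2=lambda x,y:(270+x/3,180+y/3)
a=[float(v) for v in sys.argv[1:]]
for p,q in((S(544,320),S2(*a[0:2])),(S(430,412),S2(*a[2:4]))):
    A=onz(s,p,42)[:2];B=onz(s,q,42)[:2];print(A,B,(B-A)@U,(B-A)@N)
    print("end->mid along, relative station",(B-[504,124.4])@U)
E
python3 carr.py 590 411 480 525
python3 - <<'E'
import pickle
from h import *
d=pickle.load(open("d0.pkl","rb"));s=d["scene"]
print("post",(onz(s,(225+202/3,170+66/3),117)[:2]-np.array([504,124.4]))@U+112)
E
```

```text
[464.37398864  62.2998102 ] [448.03086074 181.49937214] 120.31038725593929 -1.5096941763914626
end->mid along, relative station 63.572008696904824
[557.3623609   72.47905034] [543.27181187 195.67481389] 123.99824950300196 1.218896365453276
end->mid along, relative station 65.88698372180347
post -177.4557309489299
```

Run:
```python
import pickle
from h import *
d=pickle.load(open("d0.pkl","rb"));s=d["scene"]
f=lambda P:((proj(s,P)-[270,180])*3).round()
print("tip",f((518.9,-9.7,93)),"40 up",f((518.9,-9.7,140)))
print("post top expected at +172", f((537.3-.1234*172,-163.3+.9924*172,117)))
for sft in(115,120,125,172): print(sft,[f((464.4-.1234*sft,62.3+.9924*sft,42)),f((537.3-.1234*sft,-163.3+.9924*sft,117))])
```

```text
tip [255. 197.] 40 up [257. 135.]
post top expected at +172 [281. 181.]
115 [array([580., 407.]), array([205., 130.])]
120 [array([588., 412.]), array([211., 134.])]
125 [array([596., 418.]), array([218., 139.])]
172 [array([674., 471.]), array([281., 181.])]
```

Run:
```python
import pickle
from h import *
from rig import get_image
g=get_image("scene");cv2.imwrite("pics/c1.png",cv2.resize(g["frame"][150:290,280:420],None,fx=5,fy=4.2,interpolation=cv2.INTER_CUBIC))
a=cv2.imread("pics/scene2.png");cv2.imwrite("pics/c2.png",cv2.resize(a[150:290,280:420],None,fx=5,fy=4.2,interpolation=cv2.INTER_CUBIC))
g=get_image("wrist");cv2.imwrite("pics/w2.png",g["frame"])
```

```text
(no output)
```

View pics/c1.png

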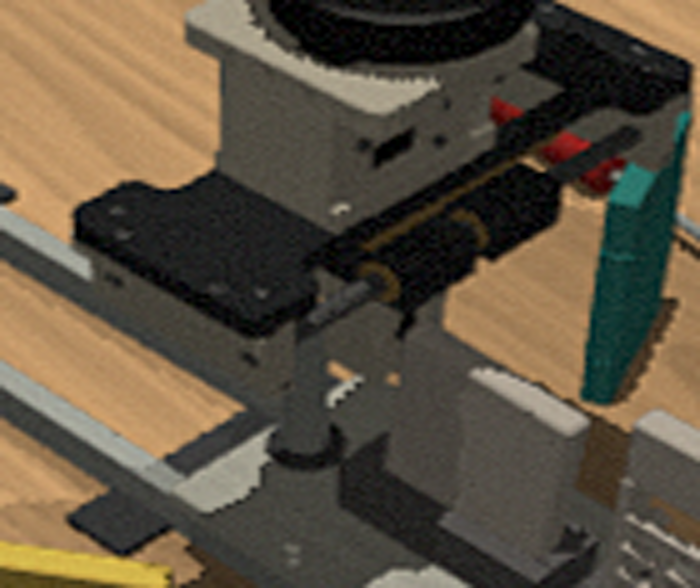

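View pics/c2.png

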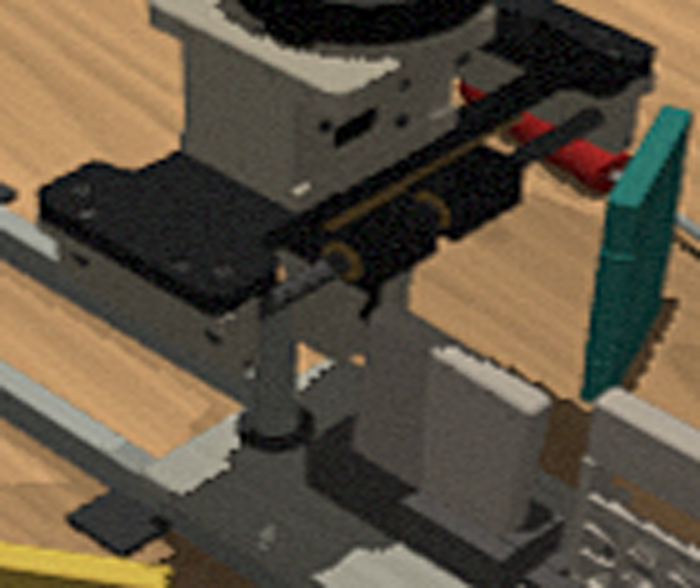

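View pics/w2.png

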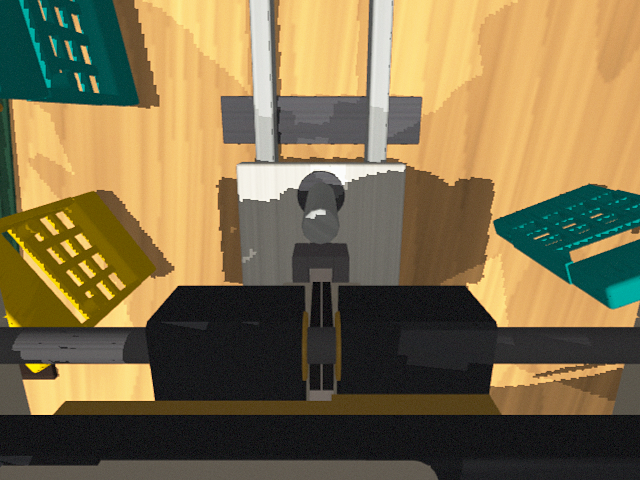

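move_arm([
  [0,-0.004,0,0],
  [0,-0.005,0,0],
  [0,-0.005,-0.01,0],
  [0,-0.005,-0.02,0],
  [0,-0.005,-0.035,0],
  [0,-0.025,-0.035,0],
  [0,-0.045,-0.035,0],
  [0,-0.065,-0.035,0],
  [0,-0.08,-0.035,0],
  [0,-0.08,-0.035,0],
])

```text
clock: 6.5
ee_pos: [529.2, -90.3, 139.9]
eef_rot: [-0.061, 0.998, 0.0, 0.001]
wrist_force: [-1.2, 0.0, -0.7]
finger_gap: 0.01
```

```bash
python3 look.py 4
python3 - <<'E'
from h import *
from rig import get_image
g=get_image("scene");cv2.imwrite("pics/c3.png",cv2.resize(g["frame"][150:290,240:420],None,fx=4.2,fy=4.2,interpolation=cv2.INTER_CUBIC))
g=get_image("wrist");cv2.imwrite("pics/w3.png",g["frame"])
E
```

```text
6.5 [529.20279877 -90.29296782 139.90177563] [-1.24683205  0.03265617 -0.70792057] 0.009714141420651539 118.70117336494897
```

View pics/c3.png

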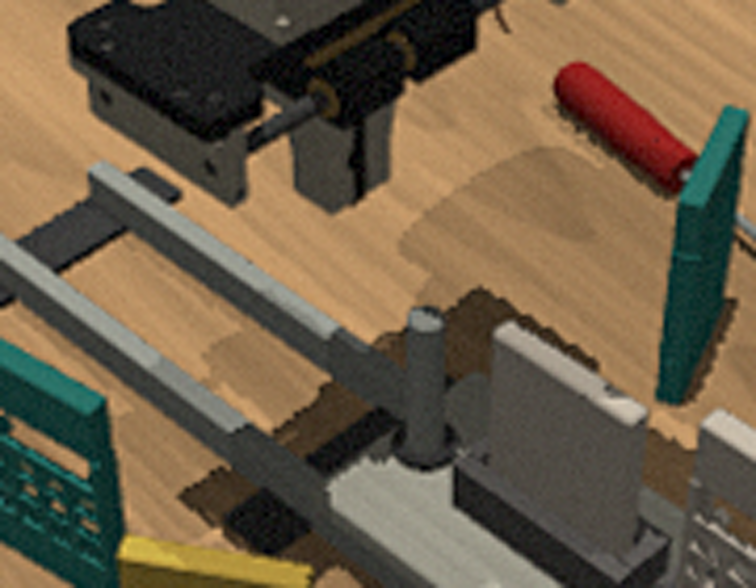

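View pics/w3.png

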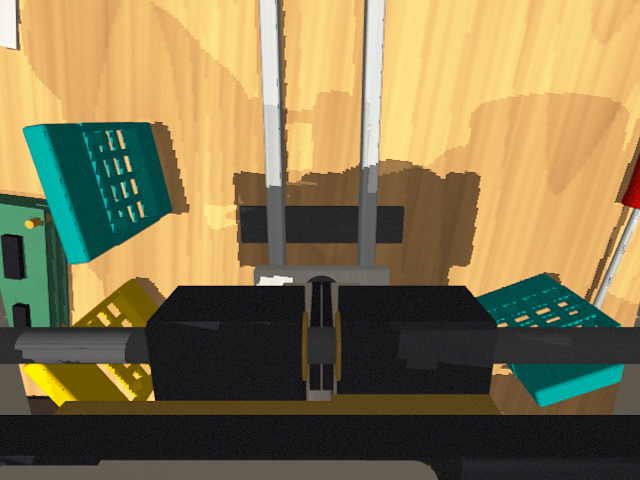

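Run:
```python
import pickle
from h import *
d=pickle.load(open("d0.pkl","rb"));s=d["scene"]
print("tip pred",proj(s,(529.2,-90.3,129)),"seen bottom mid ~",(318.6,200.5))
P=onz(s,(341.2,226),117);print("post",P,"rel station",(P[:2]-[504,124.4])@U+112)
```

```text
tip pred [320.28028577 206.49446066] seen bottom mid ~ (318.6, 200.5)
post [523.3193968  -40.97661845 117.        ] rel station -54.50376971617786
```

View pics/s_4.png

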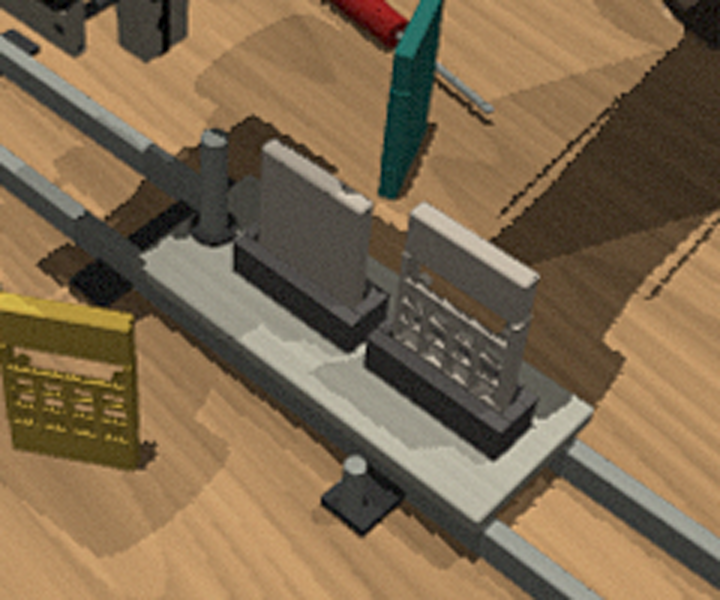

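move_arm([
  [0,0,0.015,0],
  [0,0,0.03,0],
  [0,0,0.045,0],
  [0,0,0.06,0],
  [0,0,0.06,0],
  [0,0.007,0.06,0],
  [0,0.014,0.06,0],
  [0,0.02,0.06,0],
  [0,0.023,0.06,0],
  [0,0.025,0.06,0],
])

```text
clock: 7.65
ee_pos: [526.2, -63.4, 80.0]
eef_rot: [-0.062, 0.998, 0.001, 0.002]
wrist_force: [-0.1, -1.2, 0.1]
finger_gap: 0.008
```

```bash
python3 look.py 5
```

```text
7.65 [526.19116664 -63.35371605  79.99985118] [-0.14601397 -1.17553104  0.0698173 ] 0.0076211917294710515 145.80732222558822
```

View pics/s_5.png

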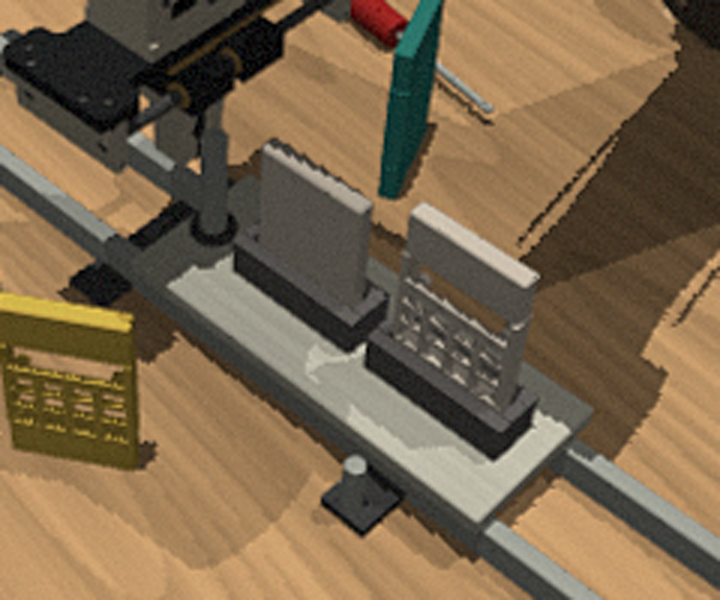

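move_arm([
  [0,0.004,0,0],
  [0,0.008,0,0],
  [0,0.012,0,0],
  [0,0.017,0,0],
  [0,0.022,0,0],
  [0,0.027,0,0],
  [0,0.031,0,0],
  [0,0.035,0,0],
  [0,0.038,0,0],
  [0,0.04,0,0],
])

```text
clock: 8.7
ee_pos: [521.1, -23.4, 79.9]
eef_rot: [-0.062, 0.998, 0.001, 0.002]
wrist_force: [-0.8, -1.5, 0.6]
finger_gap: 0.003
```

```bash
python3 look.py 6
```

```text
8.7 [521.12282984 -23.36861573  79.90764209] [-0.79699993 -1.45791157  0.59270848] 0.002524602026540326 186.11396855090757
```

View pics/s_6.png

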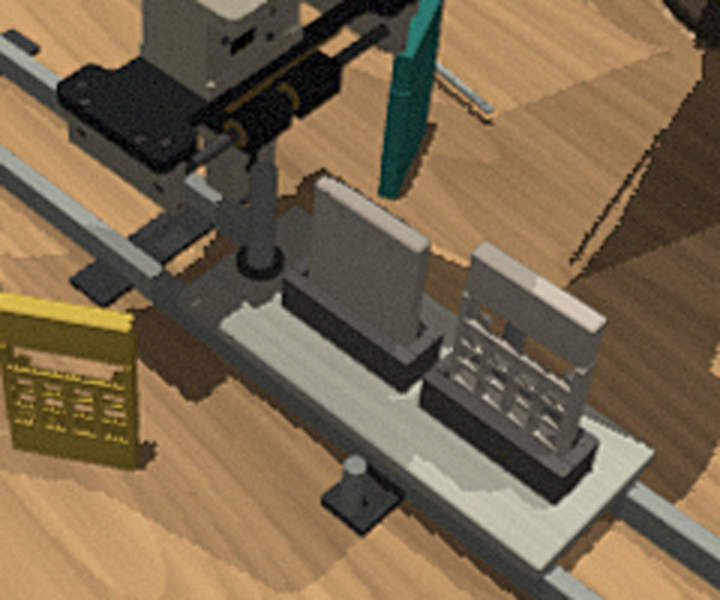

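```bash
python3 carr.py 653 453 542 569 | grep -v end
```

```text
[464.37398864  62.2998102 ] [442.802949   219.17481591] 158.34462196326925 -2.0487240299942826
[557.3623609   72.47905034] [537.43178603 231.36732917] 160.14016085640142 -0.1722888915270032
```

move_arm([
  [0,0.002,0,0],
  [0,0.004,0,0],
  [0,0.006,0,0],
  [0,0.007,0,0],
  [0,0.008,0,0],
  [0,0.009,0,0],
  [0,0.01,0,0],
  [0,0.011,0,0],
  [0,0.012,0,0],
  [0,0.012,0,0],
])

```text
clock: 9.75
ee_pos: [519.6, -11.4, 79.9]
eef_rot: [-0.062, 0.998, 0.001, 0.002]
wrist_force: [-0.3, -1.8, -1.0]
finger_gap: 0.006
```

move_arm([
  [0,0.001,0,0],
  [0,0.002,0,0],
  [0,0.002,0,0],
  [0,0.003,0,0],
  [0,0.003,0,0],
  [0,0.004,0,0],
  [0,0.004,0,0],
  [0,0.005,0,0],
  [0,0.005,0,0],
  [0,0.005,0,0],
])

```text
clock: 10.75
ee_pos: [519.0, -6.4, 79.9]
eef_rot: [-0.062, 0.998, 0.001, 0.002]
wrist_force: [1.0, -0.3, 0.1]
finger_gap: 0.005
```

```bash
python3 look.py 7
```

```text
10.75 [519.02297985  -6.35818015  79.91534957] [ 1.04641024 -0.31437539  0.07066408] 0.00456351240966747 203.25424630708218
```

View pics/s_7.png

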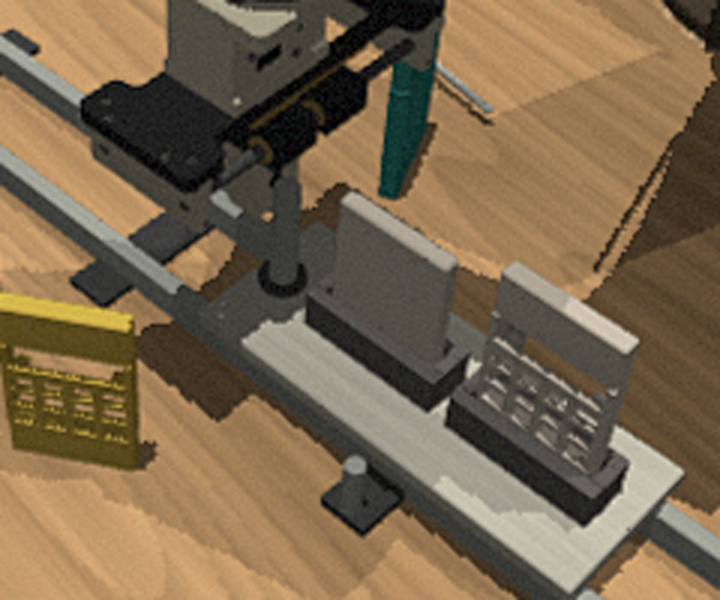

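```bash
python3 carr.py 682 473 572 594 | grep -v end
```

```text
[464.37398864  62.2998102 ] [440.79581382 236.19562682] 175.48375518789325 -1.9402369147653646
[557.3623609   72.47905034] [536.19105658 249.41281798] 178.20160996495463 0.8232245196927668
```

move_arm([
  [0,0,0,0],
  [0,0,0,0],
  [0,-0.01,0,0],
  [0,-0.02,0,0],
  [0,-0.03,0,0],
  [0,-0.03,-0.02,0],
  [0,-0.03,-0.05,0],
  [0,-0.03,-0.08,0],
  [0,-0.03,-0.11,0],
  [0,-0.03,-0.12,0],
])

```text
clock: 11.8
ee_pos: [523.9, -37.1, 203.2]
eef_rot: [-0.062, 0.998, 0.001, 0.004]
wrist_force: [0.3, 0.1, -0.4]
finger_gap: 0.01
```

```bash
python3 look.py 8
```

```text
11.8 [523.9164585  -37.05031797 203.21183863] [ 0.33901545  0.1164378  -0.43828696] 0.010418496823447126 172.19151347279
```

View pics/s_8.png

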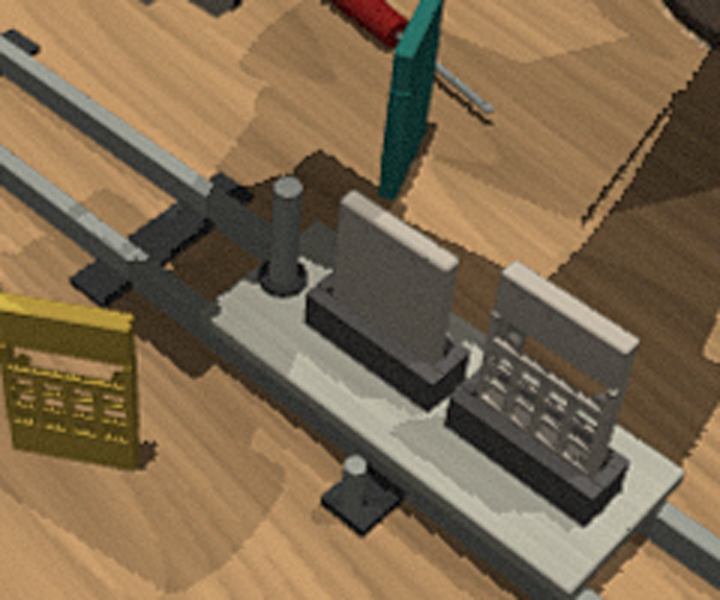

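Run:
```python
import pickle
from h import *
d=pickle.load(open("d0.pkl","rb"));s=d["scene"]
S2=lambda x,y:(270+x/3,180+y/3)
P=onz(s,S2(288,187),117);print("post",P,"rel station",(P[:2]-[504,124.4])@U+112)
F=[onz(s,S2(*p),162)[:2] for p in((513,263),(637,340),(627,352),(504,272))];print(np.round(F,1),np.mean(F,0),"rel",(np.mean(F,0)-[504,124.4])@U-60, (np.mean(F,0)-[504,124.4])@N)
from rig import get_image
g=get_image("top");cv2.imwrite("pics/t8.png",g["frame"])
```

```text
post [515.86584276  13.26294086 117.        ] rel station 0.2433375143953782
[[496.2 149.6]
 [486.5 216.1]
 [495.3 218. ]
 [503.7 151. ]] [495.44270905 183.68914526] rel -0.10548254488948317 -1.1759750183384305
```

View pics/t8.png

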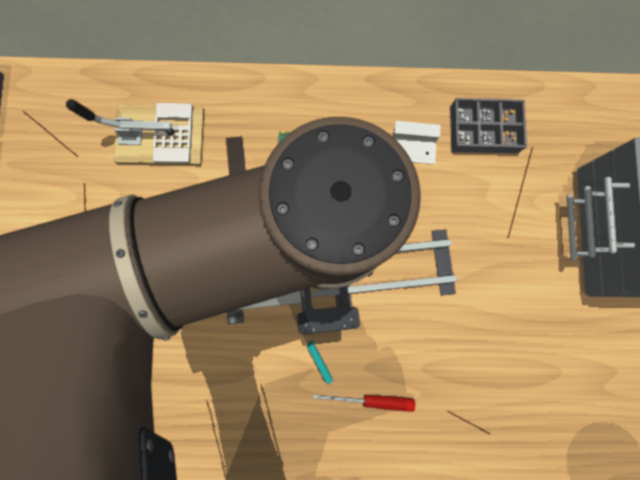

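Run:
```python
from h import *
from rig import sense
s=sense();print(s["joints"])
for p in((495.5,183.7,205),(495.5,183.7,140)): print(inc(s,p,-N))
```

```text
[ 3.03912841e-01  1.15074522e-01 -3.38947993e-01 -3.19702758e-04
 -1.11020490e+00 -1.79969161e-01]
(array([ 0.0003,  0.2222, -0.0033]), np.float64(0.0001))
(array([0.0007, 0.2221, 0.0617]), np.float64(0.0001))
```

move_arm([
  [0,0.025,-0.003,0],
  [0,0.06,-0.003,0],
  [0,0.1,-0.003,0],
  [0,0.14,-0.003,0],
  [0,0.18,-0.003,0],
  [0,0.21,-0.003,0],
  [0,0.222,-0.003,0],
  [0,0.222,-0.003,0],
  [0,0.222,-0.003,0],
  [0,0.222,-0.003,0],
], claw=70)

```text
clock: 12.9
ee_pos: [495.7, 182.3, 204.2]
eef_rot: [-0.061, 0.998, 0.001, 0.003]
wrist_force: [0.6, 0.8, -0.5]
finger_gap: 0.696
```

Run:
```python
from h import *
from rig import sense,get_image
s=sense();print(s["ee_pos"],s["finger_gap"])
print(inc(s,(495.5,183.7,140),-N))
g=get_image("wrist");cv2.imwrite("pics/w9.png",g["frame"])
g=get_image("scene");cv2.imwrite("pics/s9.png",cv2.resize(g["frame"][130:380,330:630],None,fx=2.5,fy=2.4))
```

```text
[495.73868863 182.33579546 204.23020501] 0.6961747903374543
(array([0.0004, 0.0013, 0.0642]), np.float64(-0.0009))
```

View pics/w9.png

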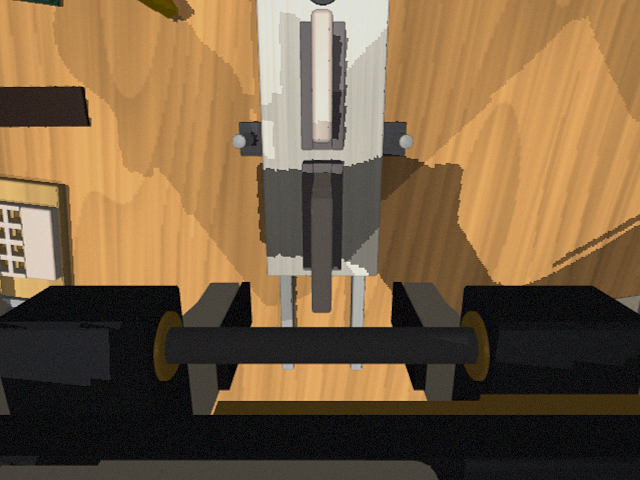

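View pics/s9.png

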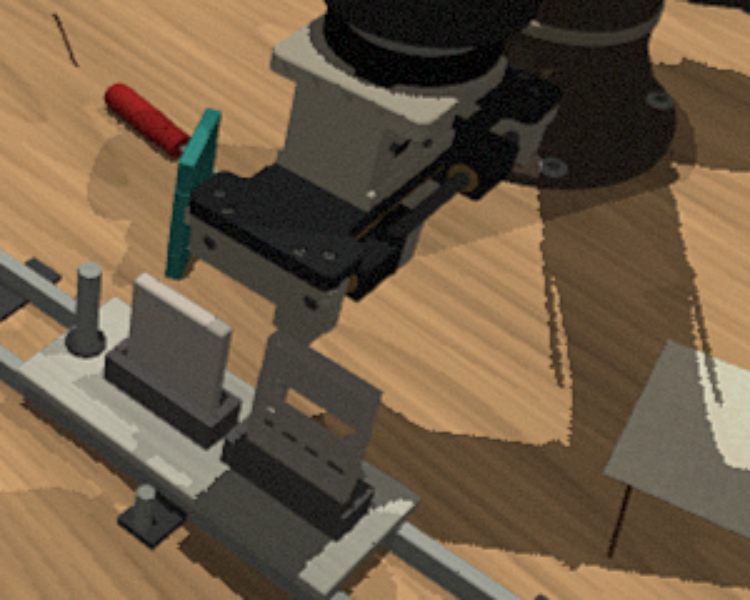

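Run:
```python
import pickle
from h import *
from rig import sense,get_image
s=sense(); g=get_image("wrist"); 
for P in((495.4,183.7,162),(495.4-.1234*35,183.7+.9924*35,162),(495.4+.1234*35,183.7-.9924*35,162)): print(proj(g,P))
d=pickle.load(open("d0.pkl","rb"));sc=d["scene"]
M=R.from_quat(s["eef_rot"]).as_matrix()
for l in((31,-9.5,11),(31,9.5,11),(-31,-9.5,11),(-31,9.5,11),(-43,0,11)):
    P=s["ee_pos"]+M@np.array(l); q=proj(sc,P); print(l,P.round(1),"wrist",proj(g,P).round(),"s9",((q-[330,130])*[2.5,2.4]).round())
```

```text
[321.46379726 261.33570428]
[321.53581038 316.45472439]
[321.38520076 201.17774732]
(31, -9.5, 11) [466.4 169.3 193.4] wrist [384. 263.] s9 [350. 290.]
(31, 9.5, 11) [464.  188.1 193.4] wrist [382. 298.] s9 [380. 307.]
(-31, -9.5, 11) [527.9 176.8 193.8] wrist [257. 263.] s9 [282. 347.]
(-31, 9.5, 11) [525.6 195.7 193.8] wrist [259. 298.] s9 [312. 366.]
(-43, 0, 11) [538.6 187.7 193.8] wrist [233. 281.] s9 [283. 368.]
```

Run:
```python
import pickle
from h import *
from rig import sense,get_image
s=sense(); g=get_image("wrist"); sc=get_image("scene")
M=R.from_quat(s["eef_rot"]).as_matrix()
print(s["finger_gap"])
f=cv2.resize(sc["frame"][200:320,390:540],None,fx=5,fy=5,interpolation=cv2.INTER_CUBIC)
w=cv2.resize(g["frame"][240:420,130:400],None,fx=2.9,fy=2.9,interpolation=cv2.INTER_CUBIC)
gap=88*s["finger_gap"]/2
for z,c in((11,(0,0,255)),(0,(0,255,255)),(-11,(0,255,0)),(-22,(255,0,0))):
    for y in(-9.5,9.5):
        for sx in(-1,1):
            P=s["ee_pos"]+M@np.array((sx*gap,y,z))
            q=(proj(sc,P)-[390,200])*5; cv2.circle(f,(int(q[0]),int(q[1])),4,c,-1)
            q=(proj(g,P)-[130,240])*2.9; cv2.circle(w,(int(q[0]),int(q[1])),4,c,-1)
cv2.imwrite("pics/f10.png",f);cv2.imwrite("pics/w10.png",w)
```

```text
0.6984067584819281
```

View pics/f10.png

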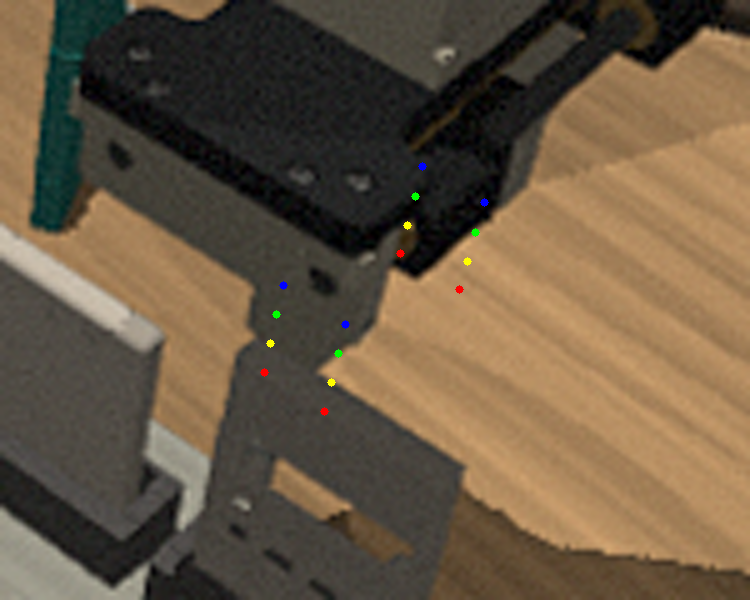

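View pics/w10.png

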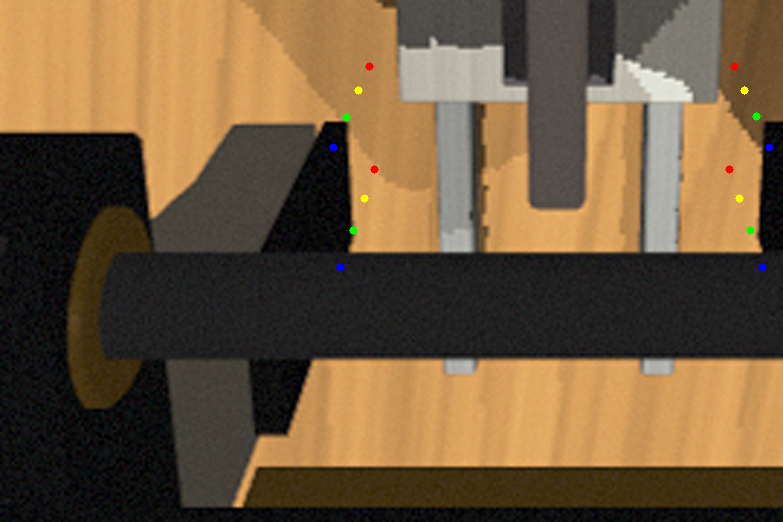

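move_arm([
  [0,0.001,0.015,0],
  [0,0.001,0.03,0],
  [0,0.001,0.045,0],
  [0,0.001,0.06,0],
  [0,0.001,0.07,0],
  [0,0.001,0.078,0],
  [0,0.001,0.084,0],
  [0,0.001,0.084,0],
  [0,0.001,0.084,0],
  [0,0.001,0.084,0],
])

```text
clock: 14.15
ee_pos: [496.7, 184.4, 121.4]
eef_rot: [-0.061, 0.998, 0.001, 0.004]
wrist_force: [0.9, -0.6, -0.5]
finger_gap: 0.697
```

Run:
```python
from h import *
from rig import sense,get_image
s=sense();print(s["ee_pos"],s["finger_gap"],s["wrist_force"])
g=get_image("wrist");cv2.imwrite("pics/w11.png",g["frame"])
g=get_image("scene");cv2.imwrite("pics/s11.png",cv2.resize(g["frame"][180:330,380:560],None,fx=4,fy=4))
```

```text
[496.69770779 184.35119271 121.38846131] 0.6971509428985007 [ 0.86739957 -0.55644953 -0.47322723]
```

View pics/w11.png

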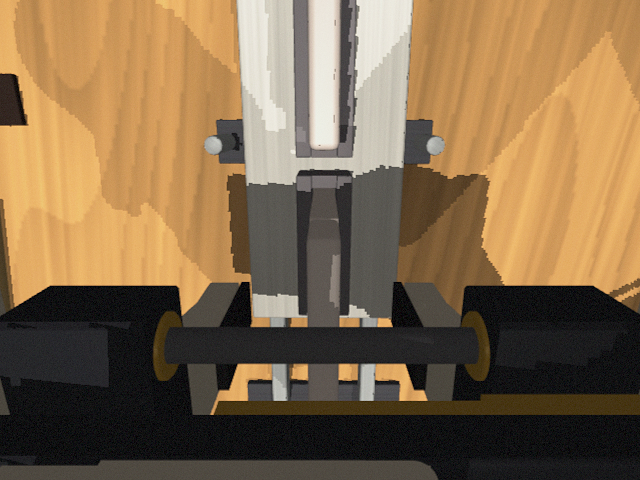

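View pics/s11.png

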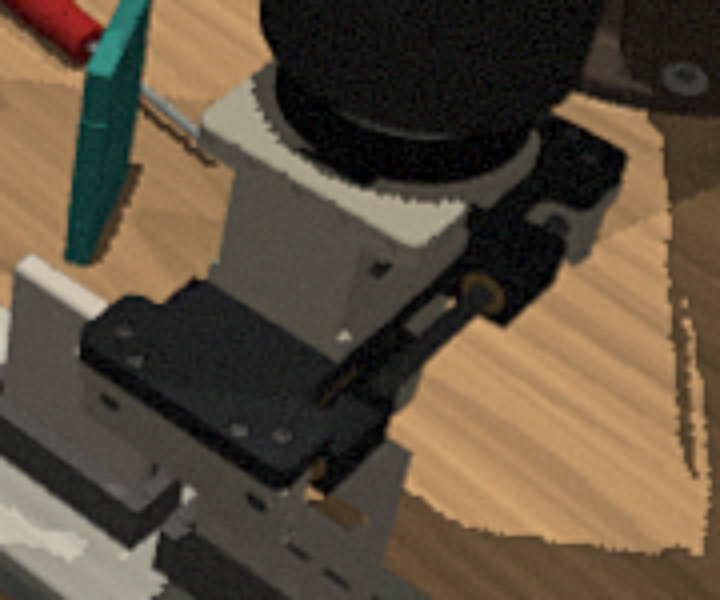

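move_arm([
  [0,0,0,0],
  [0,0,0,0],
  [0,0,0,0],
  [0,0,0,0],
  [0,0,0,0],
  [0,0,0,0],
  [0,0,0,0],
  [0,0,0,0],
  [0,0,0,0],
  [0,0,0,0],
], claw=0, force=25)

```text
clock: 15.25
ee_pos: [496.6, 184.2, 121.3]
eef_rot: [-0.061, 0.998, 0.001, 0.004]
wrist_force: [0.2, -0.7, -0.3]
finger_gap: 0.134
```

Run:
```python
from h import *
from rig import sense,get_image
s=sense();print(s["ee_pos"],s["finger_gap"]*88,s["wrist_force"])
```

```text
[496.56565366 184.24743147 121.25778178] 11.790104554760955 [ 0.18459657 -0.69650026 -0.29115338]
```

move_arm([
  [0,0,-0.004,0],
  [0,0,-0.01,0],
  [0,0,-0.018,0],
  [0,0,-0.027,0],
  [0,0,-0.037,0],
  [0,0,-0.047,0],
  [0,0,-0.057,0],
  [0,0,-0.066,0],
  [0,0,-0.074,0],
  [0,0,-0.08,0],
])

```text
clock: 16.25
ee_pos: [496.1, 184.1, 202.1]
eef_rot: [-0.061, 0.998, 0.001, 0.004]
wrist_force: [-1.1, -0.2, -1.1]
finger_gap: 0.138
```

Run:
```python
from h import *
from rig import sense,get_image
s=sense();print(s["ee_pos"],s["finger_gap"]*88,s["wrist_force"])
g=get_image("scene");cv2.imwrite("pics/s12.png",g["frame"])
for p in((440,215,205),(365,200,205)): print(inc(s,p,(0,-1)))
```

```text
[496.1221545  184.127893   202.11806827] 12.118747819294697 [-1.0519864  -0.1684216  -1.10196031]
(array([ 0.0519,  0.0375, -0.0032]), np.float64(-1.4479))
(array([ 0.1282,  0.0318, -0.0038]), np.float64(-1.4479))
```

View pics/s12.png

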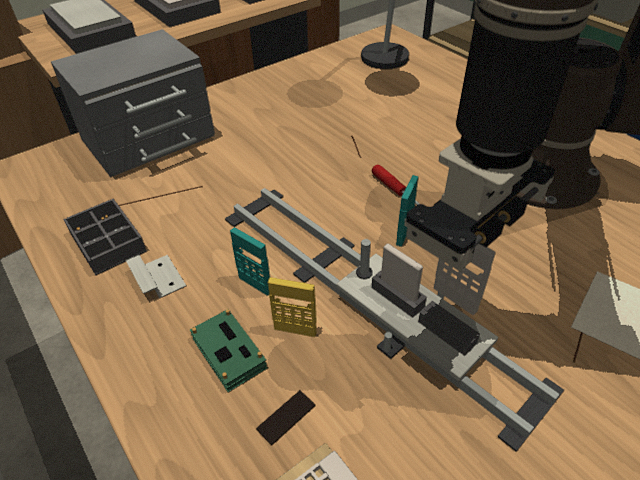

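move_arm([
  [0.013,0.003,-0.003,-0.145],
  [0.026,0.006,-0.003,-0.29],
  [0.039,0.009,-0.003,-0.435],
  [0.052,0.012,-0.003,-0.58],
  [0.065,0.016,-0.003,-0.725],
  [0.078,0.019,-0.003,-0.87],
  [0.091,0.022,-0.003,-1.01],
  [0.104,0.025,-0.003,-1.155],
  [0.117,0.029,-0.003,-1.3],
  [0.128,0.032,-0.003,-1.448],
])

```text
clock: 17.3
ee_pos: [364.8, 200.2, 204.7]
eef_rot: [0.709, -0.705, 0.002, -0.004]
wrist_force: [0.0, -0.4, -1.2]
finger_gap: 0.138
```

Run:
```python
from h import *
from rig import sense,get_image
s=sense();print(s["ee_pos"],s["finger_gap"]*88,s["wrist_force"],s["joints"])
g=get_image("scene");cv2.imwrite("pics/s13.png",g["frame"])
g=get_image("top");cv2.imwrite("pics/t13.png",g["frame"])
print(inc(s,(365,200,82),(0,-1)))
```

```text
[364.78757657 200.20621247 204.71164454] 12.1117754906393 [ 0.03282243 -0.36910659 -1.21109001] [ 0.9860994  -0.08649905 -0.5391156   0.00538134 -1.1107947   0.58857656]
(array([0.0006, 0.0008, 0.1227]), np.float64(0.0062))
```

View pics/s13.png

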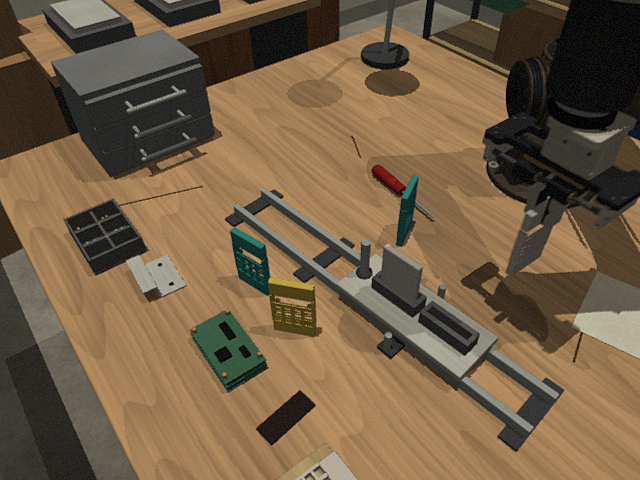

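View pics/t13.png

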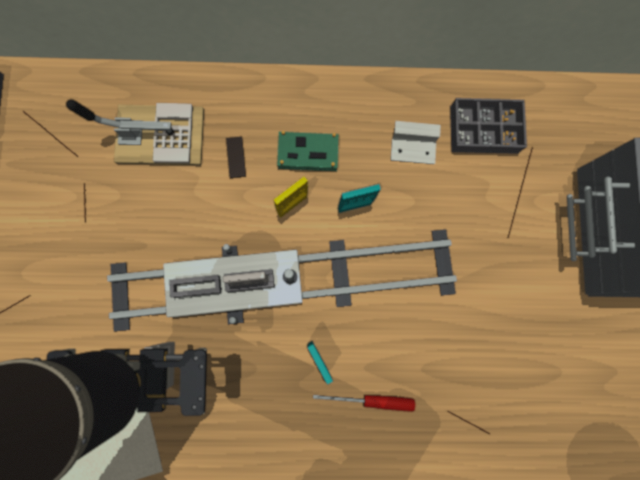

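move_arm([
  [0,0,0.02,0],
  [0,0,0.04,0],
  [0,0,0.06,0],
  [0,0,0.08,0],
  [0,0,0.095,0],
  [0,0,0.108,0],
  [0,0,0.116,0],
  [0,0,0.12,0],
  [0,0,0.122,0],
  [0,0,0.122,0],
])

```text
clock: 18.4
ee_pos: [365.8, 200.9, 83.0]
eef_rot: [0.708, -0.706, 0.002, -0.004]
wrist_force: [0.2, -0.4, -1.6]
finger_gap: 0.135
```

Run:
```python
from h import *
from rig import sense,get_image
s=sense();print(s["ee_pos"],s["finger_gap"]*88,s["wrist_force"])
g=get_image("scene");cv2.imwrite("pics/s14.png",cv2.resize(g["frame"][120:360,400:640],None,fx=2.5,fy=2.5))
```

```text
[365.75793048 200.86628142  83.04624318] 11.849110449278903 [ 0.15791859 -0.40830851 -1.59474036]
```

View pics/s14.png

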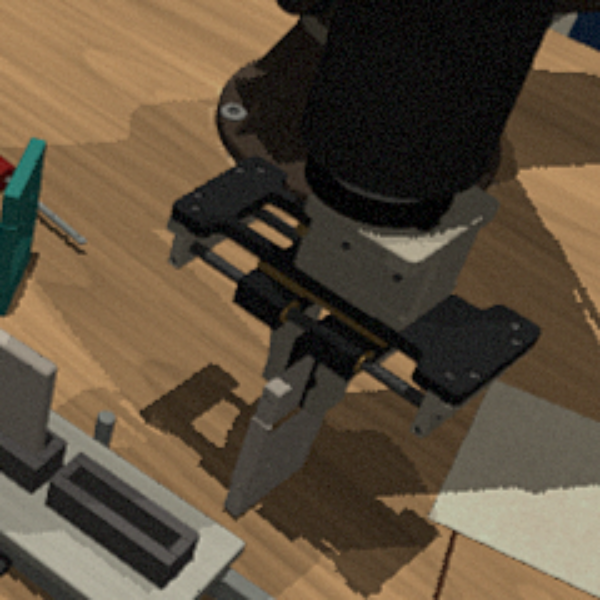

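move_arm([
  [0,0,0.001,0],
  [0,0,0.001,0],
  [0,0,0.002,0],
  [0,0,0.002,0],
  [0,0,0.003,0],
  [0,0,0.003,0],
  [0,0,0.0035,0],
  [0,0,0.0035,0],
  [0,0,0.0035,0],
  [0,0,0.0035,0],
])

```text
clock: 19.45
ee_pos: [365.8, 201.0, 79.8]
eef_rot: [0.709, -0.706, 0.002, -0.005]
wrist_force: [0.4, 0.1, -2.1]
finger_gap: 0.139
```

move_arm([
  [0,0,0.001,0],
  [0,0,0.001,0],
  [0,0,0.0015,0],
  [0,0,0.0015,0],
  [0,0,0.002,0],
  [0,0,0.002,0],
  [0,0,0.0025,0],
  [0,0,0.0025,0],
  [0,0,0.003,0],
  [0,0,0.003,0],
])

```text
clock: 20.45
ee_pos: [367.2, 201.6, 79.1]
eef_rot: [0.709, -0.705, 0.002, -0.006]
wrist_force: [-4.6, -4.2, 26.9]
finger_gap: 0.137
```

move_arm([
  [0,0,-0.0005,0],
  [0,0,-0.0005,0],
  [0,0,-0.0005,0],
  [0,0,-0.0005,0],
  [0,0,-0.0005,0],
  [0,0,-0.0005,0],
  [0,0,-0.0005,0],
  [0,0,-0.0005,0],
  [0,0,-0.0005,0],
  [0,0,-0.0005,0],
])

```text
clock: 21.45
ee_pos: [367.2, 201.6, 79.6]
eef_rot: [0.709, -0.705, 0.002, -0.006]
wrist_force: [-0.2, -0.4, -0.7]
finger_gap: 0.132
```

move_arm([
  [0,0,0,0],
  [0,0,0,0],
  [0,0,0,0],
  [0,0,0,0],
  [0,0,0,0],
  [0,0,0,0],
  [0,0,0,0],
  [0,0,0,0],
  [0,0,0,0],
  [0,0,0,0],
], claw=100)

```text
clock: 22.45
ee_pos: [367.2, 201.6, 79.6]
eef_rot: [0.709, -0.705, 0.002, -0.006]
wrist_force: [0.6, 0.4, 0.3]
finger_gap: 0.971
```

Run:
```python
from h import *
from rig import sense,get_image
s=sense();print(s["ee_pos"],s["finger_gap"]*88,s["wrist_force"])
g=get_image("scene");cv2.imwrite("pics/s15.png",cv2.resize(g["frame"][120:360,400:640],None,fx=2.5,fy=2.5))
print(inc(s,s["ee_pos"]+[0,55,0]))
```

```text
[367.15413423 201.60684249  79.55370629] 85.4769912544615 [0.55771007 0.39180486 0.33144018]
(array([-0.055 , -0.0003,  0.0003]), None)
```

View pics/s15.png

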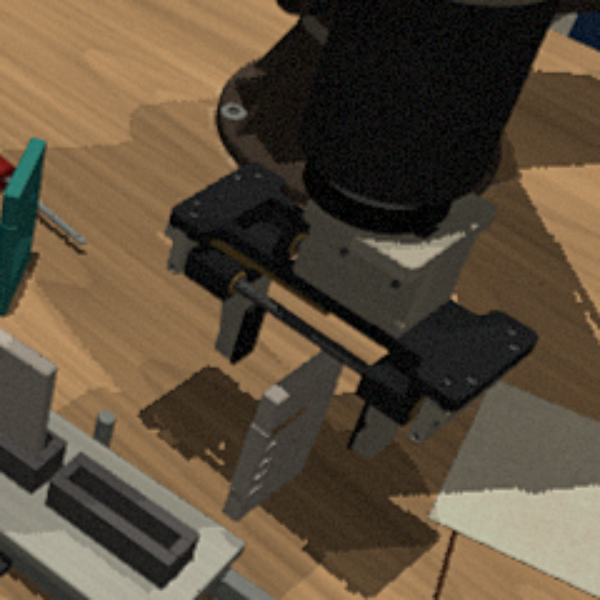

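move_arm([
  [-0.01,0,0,0],
  [-0.02,0,0,0],
  [-0.028,0,0,0],
  [-0.034,0,0,0],
  [-0.038,0,0,0],
  [-0.042,0,0,0],
  [-0.047,0,0,0],
  [-0.052,0,0,0],
  [-0.058,0,0,0],
  [-0.06,0,0,0],
])

```text
clock: 23.5
ee_pos: [367.0, 262.3, 79.9]
eef_rot: [0.709, -0.705, 0.002, -0.006]
wrist_force: [-0.8, -0.6, -0.1]
finger_gap: 1.0
```

move_arm([
  [0,0,-0.02,0],
  [0,0,-0.04,0],
  [0,0,-0.06,0],
  [0,0,-0.08,0],
  [0,0,-0.1,0],
  [0.01,0,-0.1,0.14],
  [0.01,0,-0.1,0.28],
  [0.01,0,-0.1,0.42],
  [0.01,0,-0.1,0.56],
  [0.01,0,-0.1,0.7],
])

```text
clock: 24.5
ee_pos: [365.8, 251.7, 179.9]
eef_rot: [-0.422, 0.907, 0.0, 0.006]
wrist_force: [0.3, 0.7, 0.8]
finger_gap: 1.002
```

Run:
```python
from h import *
from rig import sense,get_image
import pickle
s=sense();print(s["ee_pos"],s["finger_gap"]*88,s["wrist_force"])
g=get_image("scene");cv2.imwrite("pics/s16.png",g["frame"])
t=get_image("wrist");cv2.imwrite("pics/w16.png",t["frame"])
pickle.dump((g,t),open("d16.pkl","wb"))
```

```text
[365.81468891 251.72482446 179.8889559 ] 88.1847711431908 [0.27774321 0.71021486 0.82533386]
```

View pics/s16.png

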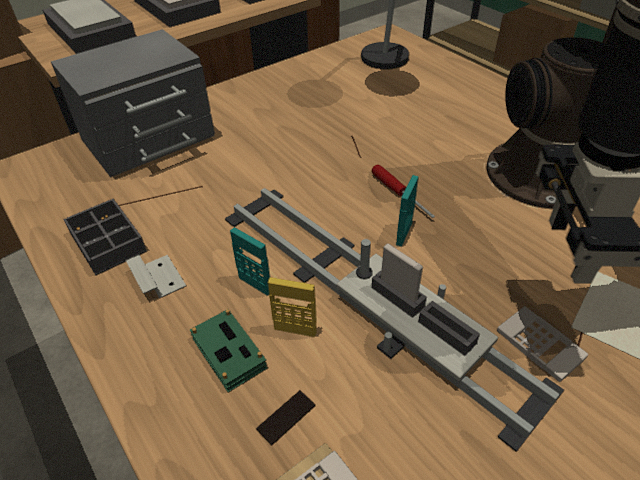

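View pics/w16.png

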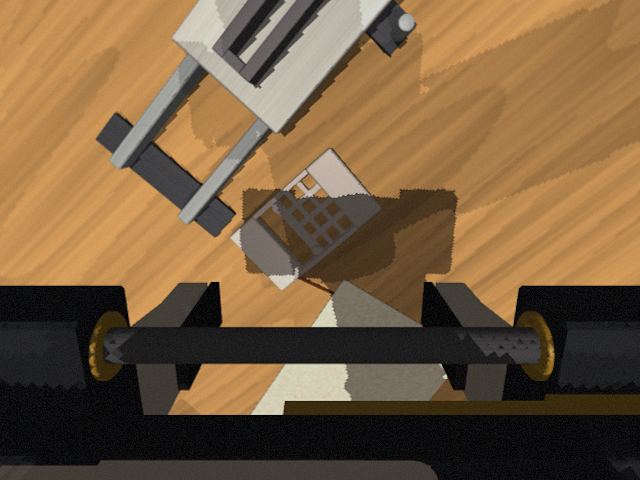

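Run:
```python
from h import *
import pickle
from rig import sense
g,t=pickle.load(open("d16.pkl","rb"))
c=np.array([onz(t,p,12)[:2] for p in((331,149),(380,209),(283,290),(232,237))])
print(c.round(1),c.mean(0)); 
for i in range(4): print(np.linalg.norm(c[i]-c[(i+1)%4]))
l=(c[2]+c[3]-c[0]-c[1])/2;print("long dir deg",np.degrees(np.arctan2(l[1],l[0])))
c2=np.array([onz(g,p,8)[:2] for p in((515,308),(587,352),(568,377),(498,331))]);print(c2.round(1),c2.mean(0))
cv2.imwrite("pics/w17.png",cv2.resize(t["frame"][130:300,215:395],None,fx=3.5,fy=3.5,interpolation=cv2.INTER_CUBIC))
```

```text
[[401.7 211.7]
 [334.9 212.3]
 [332.9 328.1]
 [400.5 328.5]] [367.52440091 270.1498175 ]
66.84392087682556
115.86766783833646
67.55329705516402
116.81747699481811
long dir deg 90.78794716300465
[[346.4 204.3]
 [328.  327.3]
 [388.8 335.5]
 [405.4 217.4]] [367.17046556 271.14708644]
```

View pics/w17.png

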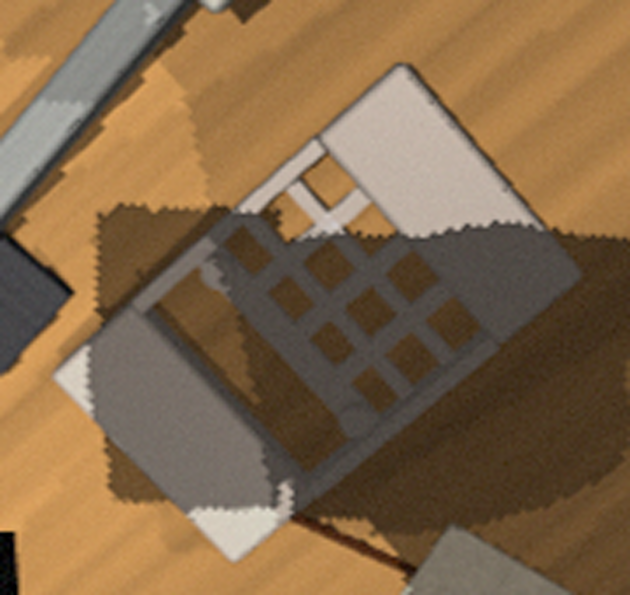

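Run:
```python
from h import *
from rig import sense
s=sense()
print(s["joints"]);print(inc(s,(367.5,270.5,150),(-1,0)),inc(s,(367.5,270.5,20),(-1,0)))
```

```text
[ 1.05636977 -0.01344771 -0.53328556  0.00833639 -1.04073321 -0.1862124 ]
(array([-0.0152,  0.0109,  0.03  ]), np.float64(0.8744)) (array([-0.0137,  0.0116,  0.1599]), np.float64(0.8744))
```

move_arm([
  [-0.007,0.005,0,0.14],
  [-0.014,0.011,0,0.28],
  [-0.015,0.011,0.01,0.42],
  [-0.015,0.011,0.02,0.56],
  [-0.015,0.011,0.03,0.7],
  [-0.015,0.011,0.04,0.84],
  [-0.015,0.011,0.055,0.87],
  [-0.014,0.011,0.075,0.87],
  [-0.014,0.011,0.09,0.87],
  [-0.014,0.011,0.1,0.87],
])

```text
clock: 25.6
ee_pos: [367.2, 269.6, 78.9]
eef_rot: [-0.004, 1.0, 0.002, 0.005]
wrist_force: [0.3, 0.1, 0.8]
finger_gap: 1.005
```

Run:
```python
from h import *
from rig import sense,get_image
s=sense();print(s["ee_pos"],s["wrist_force"],inc(s,(367.5,270.5,5),(-1,0)))
g=get_image("scene");cv2.imwrite("pics/s18.png",cv2.resize(g["frame"][200:400,440:640],None,fx=3,fy=3))
t=get_image("wrist");cv2.imwrite("pics/w18.png",t["frame"])
```

```text
[367.19462035 269.6230136   78.92427335] [0.33169207 0.09218241 0.8044317 ] (array([0.0005, 0.0006, 0.0739]), np.float64(0.0081))
```

View pics/s18.png

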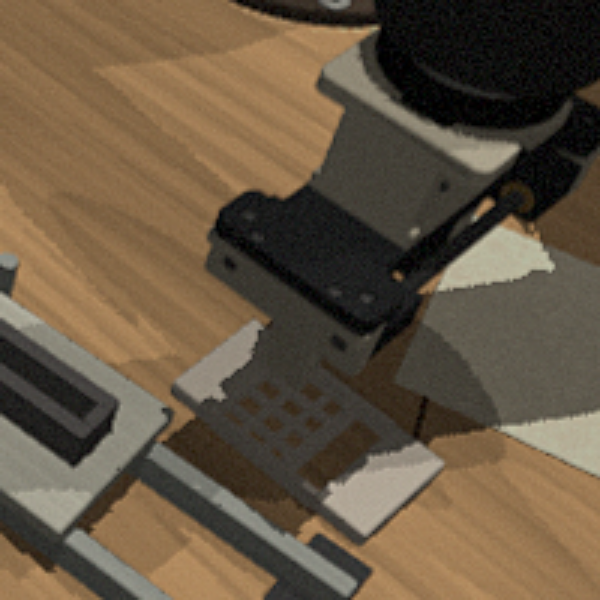

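View pics/w18.png

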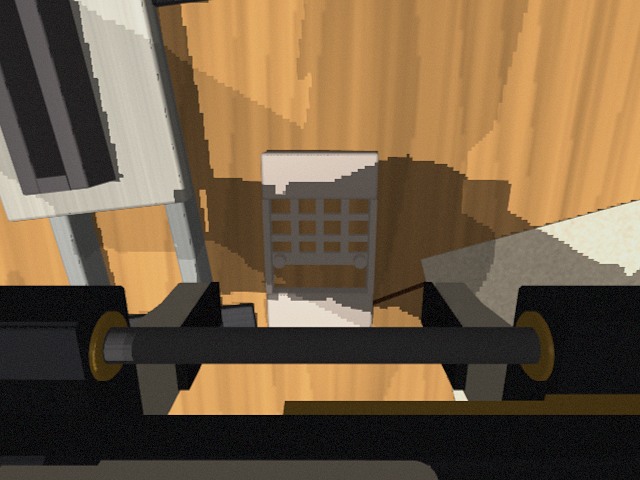

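```bash
python3 - <<'E'
import pickle
from h import *
d=pickle.load(open("d0.pkl","rb"));sc=d["scene"]
for z in(78,90,110,125,140,155):
    print(z,[((proj(sc,(367+dx,269.6+dy,z))-[440,200])*3).round() for dx,dy in((44,-9.5),(44,9.5),(65,0),(96.5,-39),(96.5,39))])
E
python3 - <<'E'
import cv2
a=cv2.imread("pics/s18.png");cv2.imwrite("pics/s18z.png",cv2.resize(a[190:420,180:430],None,fx=3,fy=2.6,interpolation=cv2.INTER_CUBIC))
E
```

```text
78 [array([267., 371.]), array([299., 397.]), array([255., 406.]), array([148., 386.]), array([282., 497.])]
90 [array([273., 357.]), array([306., 382.]), array([262., 391.]), array([153., 371.]), array([289., 483.])]
110 [array([284., 331.]), array([318., 357.]), array([273., 366.]), array([162., 346.]), array([301., 458.])]
125 [array([293., 311.]), array([327., 337.]), array([281., 346.]), array([169., 326.]), array([310., 439.])]
140 [array([301., 291.]), array([336., 317.]), array([290., 326.]), array([176., 306.]), array([320., 419.])]
155 [array([310., 270.]), array([346., 296.]), array([299., 305.]), array([183., 285.]), array([330., 398.])]
```

View pics/s18z.png

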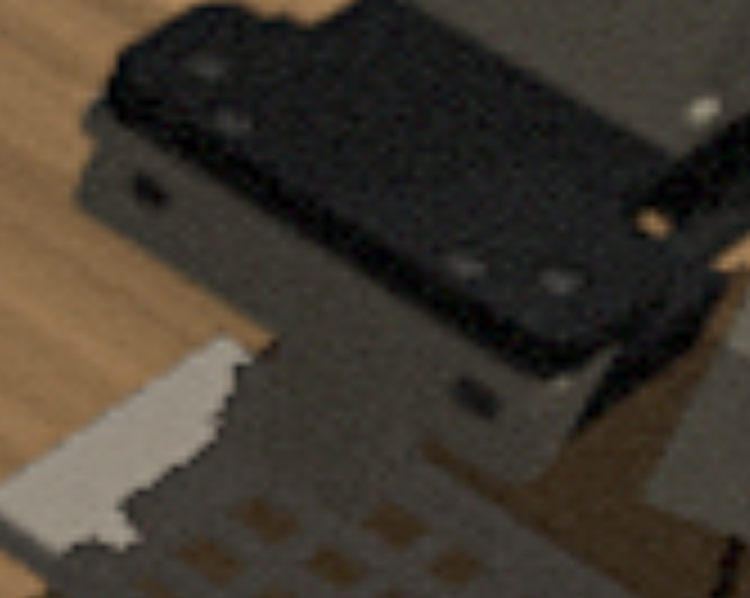

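move_arm([
  [0,0.001,0.015,0],
  [0,0.001,0.03,0],
  [0,0.001,0.045,0],
  [0,0.001,0.056,0],
  [0,0.001,0.065,0],
  [0,0.001,0.072,0],
  [0,0.001,0.077,0],
  [0,0.001,0.08,0],
  [0,0.001,0.082,0],
  [0,0.001,0.082,0],
])

```text
clock: 26.7
ee_pos: [367.8, 270.6, -3.2]
eef_rot: [-0.003, 1.0, 0.002, 0.005]
wrist_force: [-0.3, -1.0, -0.5]
finger_gap: 1.003
```

Run:
```python
from h import *
from rig import sense,get_image
s=sense();print(s["ee_pos"],s["wrist_force"])
g=get_image("scene");cv2.imwrite("pics/s19.png",cv2.resize(g["frame"][220:400,440:640],None,fx=4,fy=3.3))
```

```text
[367.84739766 270.58874757  -3.15050177] [-0.26292102 -1.02323824 -0.48440674]
```

View pics/s19.png

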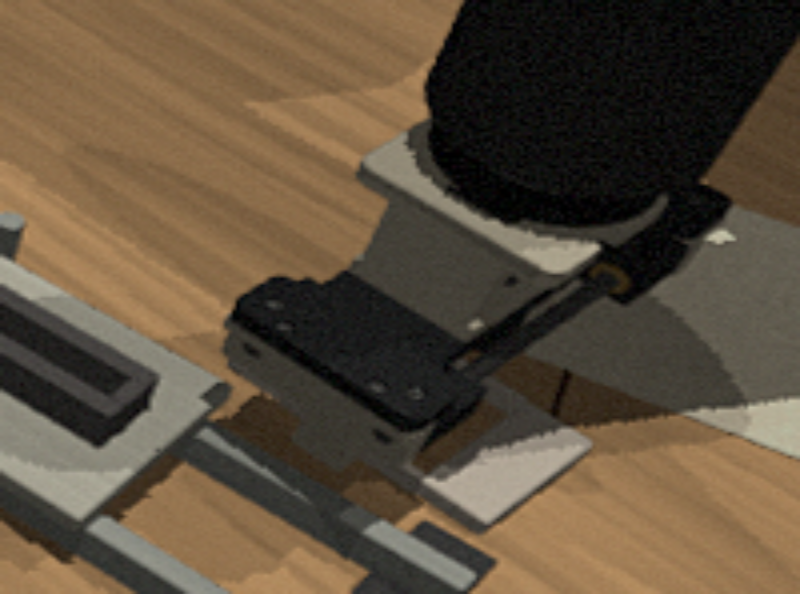

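move_arm([
  [0,0,0.001,0],
  [0,0,0.002,0],
  [0,0,0.003,0],
  [0,0,0.004,0],
  [0,0,0.004,0],
  [0,0,0.005,0],
  [0,0,0.005,0],
  [0,0,0.005,0],
  [0,0,0.005,0],
  [0,0,0.005,0],
])

```text
clock: 27.75
ee_pos: [368.0, 270.7, -8.0]
eef_rot: [-0.003, 1.0, 0.002, 0.005]
wrist_force: [0.0, 0.0, -0.5]
finger_gap: 0.999
```

No contact with the table yet; the tips are about 3 mm above it. Closing.

move_arm([
  [0,0,0,0],
  [0,0,0,0],
  [0,0,0,0],
  [0,0,0,0],
  [0,0,0,0],
  [0,0,0,0],
  [0,0,0,0],
  [0,0,0,0],
  [0,0,0,0],
  [0,0,0,0],
], claw=0, force=25)

```text
clock: 28.75
ee_pos: [368.0, 270.8, -8.0]
eef_rot: [-0.003, 1.0, 0.002, 0.005]
wrist_force: [-0.8, 0.4, 0.2]
finger_gap: 0.794
```

move_arm([
  [0,0,-0.001,0],
  [0,0,-0.003,0],
  [0,0,-0.006,0],
  [0,0,-0.01,0],
  [0,0,-0.014,0],
  [0,0,-0.018,0],
  [0,0,-0.022,0],
  [0,0,-0.026,0],
  [0,0,-0.029,0],
  [0,0,-0.03,0],
])

```text
clock: 29.75
ee_pos: [367.8, 270.8, 22.4]
eef_rot: [-0.003, 1.0, 0.002, 0.005]
wrist_force: [0.1, -0.7, -1.0]
finger_gap: 0.794
```

Run:
```python
from h import *
from rig import sense,get_image
s=sense();print(s["ee_pos"],s["wrist_force"],s["finger_gap"]*88)
g=get_image("scene");cv2.imwrite("pics/s20.png",cv2.resize(g["frame"][200:400,440:640],None,fx=3.5,fy=3))
```

```text
[367.78735966 270.81687427  22.43712537] [ 0.06425619 -0.65464107 -1.02944096] 69.89974339845564
```

View pics/s20.png

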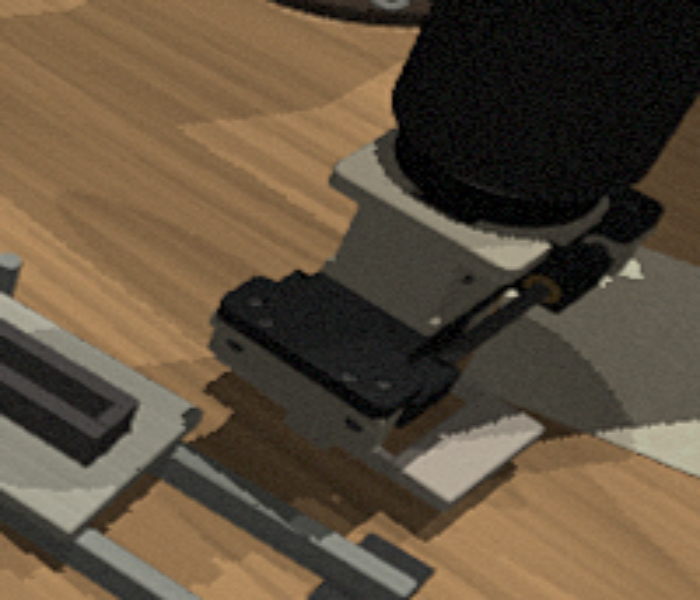

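move_arm([
  [0,0,-0.015,0],
  [0,0,-0.035,0],
  [0,0,-0.06,0],
  [0,0,-0.085,0],
  [0,0,-0.11,0],
  [0,0,-0.135,0],
  [0,0,-0.16,0],
  [0,0,-0.18,0],
  [0,0,-0.195,0],
  [0,0,-0.205,0],
])

```text
clock: 30.8
ee_pos: [365.7, 270.1, 228.4]
eef_rot: [-0.003, 1.0, 0.002, 0.005]
wrist_force: [0.1, 0.5, -2.1]
finger_gap: 0.795
```

move_arm([
  [0,0,-0.005,0],
  [0,0,-0.005,0],
  [0,0,-0.005,0],
  [0,0,-0.005,0],
  [0,0,-0.005,0],
  [0,0,-0.005,0],
  [0,0,-0.005,0],
  [0,0,-0.005,0],
  [0,0,-0.005,0],
  [0,0,-0.005,0],
])

```text
clock: 31.8
ee_pos: [365.6, 270.1, 233.4]
eef_rot: [-0.003, 1.0, 0.002, 0.005]
wrist_force: [-0.5, -0.6, -1.8]
finger_gap: 0.797
```

Run:
```python
from h import *
from rig import sense,get_image
s=sense();print(s["ee_pos"],s["wrist_force"],s["finger_gap"]*88,abs(s["joint_velocities"]).max())
g=get_image("scene");cv2.imwrite("pics/s21.png",g["frame"])
g=get_image("top");cv2.imwrite("pics/t21.png",g["frame"])
g=get_image("wrist");cv2.imwrite("pics/w21.png",g["frame"])
```

```text
[365.59845753 270.0804582  233.35709435] [-0.48760574 -0.55322884 -1.84408781] 70.12223426567347 0.0014059660001403695
```

View pics/s21.png

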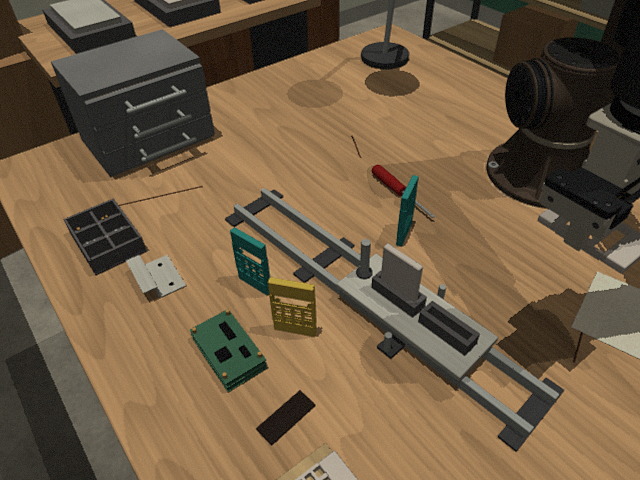

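View pics/w21.png

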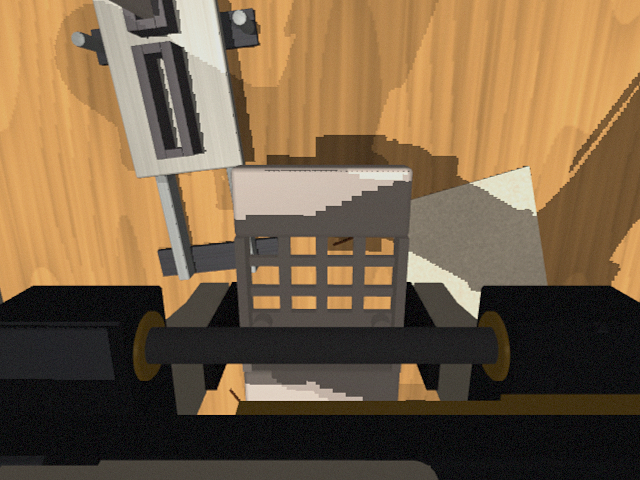

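View pics/t21.png

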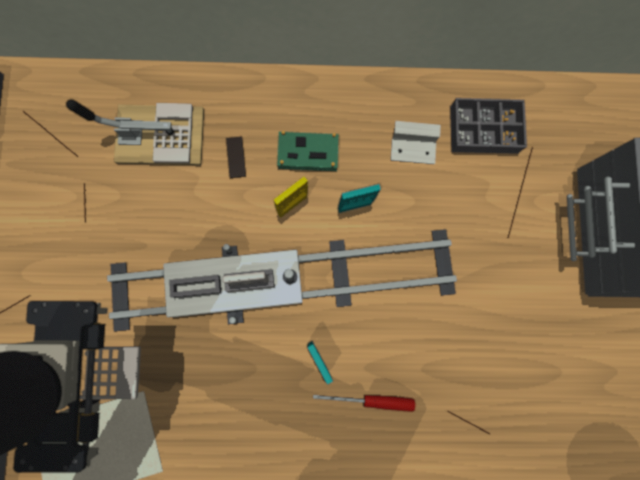

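Run:
```python
from h import *
from rig import sense,order
a=cv2.imread("pics/s21.png");b=cv2.imread("pics/s_8.png")
c=cv2.resize(a[180:380,270:510],None,fx=3,fy=3,interpolation=cv2.INTER_CUBIC)
t=cv2.cvtColor(b[170:300,260:320],cv2.COLOR_BGR2GRAY)
r=cv2.matchTemplate(cv2.cvtColor(c,cv2.COLOR_BGR2GRAY),t,cv2.TM_CCOEFF_NORMED);print(cv2.minMaxLoc(r))
order.job_done()
s=sense();print(s["ee_pos"],s["finger_gap"]*88)
```

```text
(-0.5146424174308777, 0.5235182642936707, (294, 53), (260, 170))
the job is handed in; nothing more can be done
the job is handed in; nothing more can be done
```

I handed the job in at 31.8 s. The carrier is in the detent, the case back is still in its slot, and the case front is held flat with its hollow side up. No verdict is reported, so the results below are my own measurements.

- **Carrier:** My first push failed. The fingers slid over the post and pushed on the case back instead, moving the carrier about 120 mm. Camera checks showed the real fingertips sit about 22 mm higher than `robot.tip_reach` says. I backed off, went lower and pushed the post itself until the force dropped away. The image then put the carrier within about 0.3 mm of the detent. A final picture comparison placed the post in exactly the same spot, though its match score was only 0.52.
- **Case front:** I pinched it by the top and drew it straight up out of its slot. The moves cannot tilt the tool, so I stood the part on clear table and tipped it onto its outer face. I then gripped it again across its 70 mm width and lifted it.
- **Final state:** The fingers read 70 mm open on the part, and it hangs level. The ribs and screw bosses on its upper side are visible in the wrist picture. Its middle is about 245 mm above the table, and the arm was still.
- **Bystanders:** The boards, lens, bracket and the turquoise and yellow look-alikes appear unmoved in the last pictures. I compared them only by eye.

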